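Charge the cold smoker

TASK

Get the cold smoker ready: shake all nine wood chunks from the hand shaker evenly over the open drawer, so that each of its three compartments has at least two and none is spilled, then push the drawer fully home until it snaps in. Lay the shaker back flat on the middle of its slate, lay every small cheese from the board flat on the smoker's grate and press the cover down until it snaps shut; the jar and the brush stay where they are.

Things in the scene. Friction and masses are not known exactly. Their poses are not given: they have to be found in the camera images.
- smoker: bench-top cold smoker, fixed steel box 150 (x) x 340 (y) mm. Origin: centre of underside; own x points from drawer front to hinge side, z up. Lower part (drawer) 68 mm high; on it, behind a 30 mm ledge, the cheese chamber, open on top, rim 122 mm high, clear inside x = -37 to +65, y = -160 to +160 mm; its floor is a barred grate (flat to lie on) 68 mm above the origin
- drawer (a joint): wood drawer: 0 = home, grows as it slides out along the smoker's -x, to 0.100 m; starts nearly fully out. Front plate 312 mm wide, 4 to 56 mm above the table, outer face at smoker x = -0.085 m minus the joint value; pushed on it. Friction 1.5 N; the last 16 mm runs over a sprung detent (crest 6 mm before home, about 8 N), then it snaps home and is held
- drawer_mid (a point): centre of the drawer's inner floor, 12 mm above the table, moving with the drawer; axes as the smoker's. Inner floor 100 mm (x) x 280 mm (y), side and back walls 34 mm above the floor; two low ribs (4 mm thick, 13 mm high) at y = -46.5 and +46.5 mm divide it into three equal compartments side by side
- cover (a joint): hinged cover: 0 = shut, grows as it opens, to 1.85 rad; starts about upright (1.55 to 1.75). Plate 120 x 340 x 10 mm, its free edge with a wooden tab 120 mm wide, 19 mm long. Stiff hinge: stays where left, about 4 N at the edge moves it; near shut a sprung detent (crest at 0.05 rad, about 8 N at the edge) must be pressed through, then it snaps shut and is held
- cover_hinge (a point): middle of the cover's hinge line, on the smoker's far top edge (smoker x = +75 mm, height 122.5 mm); the hinge line runs along the smoker's y. The cover's inner face lies in the plane through the hinge line
- cover_edge (a point): middle of the cover's free edge, on its outer face (120 mm from the hinge line); the tab begins here and reaches 19 mm on
- rest: dark slate slab, fixed, 180 x 120 x 12 mm; long side along own x; origin at the centre of its underside. The shaker's place
- shaker: aluminium hand shaker: straight rectangular tube 150 mm long (own x), 52 wide, 42 high, walls 3 mm, 0.16 kg empty; the +x end is fully open (mouth), the -x end closed; a 24 mm slit along its top shows the chunks. Origin: centre of underside. Held level, the chunks stay in; mouth tipped down 17 to 22 degrees and shaken lengthwise they come out bit by bit; much steeper, all at once
- chunk0: one of nine smoking-wood chunks, 22 x 20 x 18 mm, 12 g; in the shaker at the start; origin: centre of its 22 x 20 face
- chunk1: one of nine smoking-wood chunks, 22 x 20 x 18 mm, 12 g; in the shaker at the start; origin: centre of its 22 x 20 face
- chunk2: one of nine smoking-wood chunks, 22 x 20 x 18 mm, 12 g; in the shaker at the start; origin: centre of its 22 x 20 face
- chunk3: one of nine smoking-wood chunks, 22 x 20 x 18 mm, 12 g; in the shaker at the start; origin: centre of its 22 x 20 face
- chunk4: one of nine smoking-wood chunks, 22 x 20 x 18 mm, 12 g; in the shaker at the start; origin: centre of its 22 x 20 face
- chunk5: one of nine smoking-wood chunks, 22 x 20 x 18 mm, 12 g; in the shaker at the start; origin: centre of its 22 x 20 face
- chunk6: one of nine smoking-wood chunks, 22 x 20 x 18 mm, 12 g; in the shaker at the start; origin: centre of its 22 x 20 face
- chunk7: one of nine smoking-wood chunks, 22 x 20 x 18 mm, 12 g; in the shaker at the start; origin: centre of its 22 x 20 face
- chunk8: one of nine smoking-wood chunks, 22 x 20 x 18 mm, 12 g; in the shaker at the start; origin: centre of its 22 x 20 face
- board: plank board, fixed, 240 x 240 x 16 mm, on which the small cheeses lie; origin at the centre of its underside
- cheese0: small round cheese, 60 mm across, 36 mm high, 0.11 kg, lying flat; origin: centre of its underside. Two or three of them are there
- cheese1: small round cheese, 60 mm across, 36 mm high, 0.11 kg, lying flat; origin: centre of its underside. Two or three of them are there
- cheese2: small round cheese, 60 mm across, 36 mm high, 0.11 kg, lying flat; origin: centre of its underside. Two or three of them are there
- jar: bystander: closed glass jar, 60 mm across, 100 mm high; origin at its underside
- brush: bystander: rind brush lying on the table, about 200 mm long; origin at its underside
Things that resemble listed ones, but are neither listed nor needed, are in the scene too. There is more than one size of the shaker; the job needs the larger.

How it is judged:
By the outcome, as a careful person would: the job done as asked, in the order asked, and still so for the second after the job is handed in, with the robot touching nothing.
Of cheese0, cheese1, cheese2 only 2 to 3 are there at a start; the rules pass over those that are not, and their reading is None.
At some moment in a run one of cheese0, cheese1, cheese2 may be knocked a few centimetres aside while the robot is not near it.
It also fails if it takes over 210 s, if anything falls off the work surface, if the arm or the gripper's body presses on something with over 40 N, if the wrist force passes 120 N, or if a joint passes its speed limit or range.

ROBOT

A 7-joint arm with a two-finger parallel gripper is mounted at the origin on the work surface. World frame = base frame: x ahead of the robot, y to its left, z up, the work surface at z = 0. Lengths are in m, angles in degrees, forces in N, time in s.
With the tool pointing down it reaches from about 0.425 to 0.875 m from the base axis. Payload 4.7 kg.
Tool frame: the origin (TCP) lies at the centre of the arm's flange, where the gripper is bolted on; the fingertips stand 182 mm ahead of it and the grasp point (between the pads) lies 164 mm ahead of it (env.grip_depth is the distance from the TCP to the grasp point, in m); z points along the fingers, y is the line along which they close (so a half turn about z gives the same grasp; the last joint's range is limited). The gripper opens to 87 mm and grips with 3 to 60 N. Pads are 19 mm wide; open, the fingers measure 117 mm over their backs; the gripper's body (75 mm by 190 mm) begins 51 mm behind the grasp point.
Start: joints at [76.725, 18.392, -4.016, 83.108, 1.295, 78.541, -3.26], TCP at [0.158, -0.63, 0.405] pointing down, gripper open.
Joint ranges: [-163.93, 163.93], [-17.29, 119.83], [-79.2, 71.16], [3.27, 140.29], [-89.18, 269.18], [5.43, 117.66], [-154.24, 154.24]. Speed limits (degrees/s): [147.25, 147.25, 180, 180, 180, 180, 180].

INTERFACE

Orientations are given as [roll, pitch, yaw] about the fixed x, y, z axes, in that order (R = Rz(yaw) Ry(pitch) Rx(roll)).
In Python, from cell import env gives the robot as it stands. The module is installed in compiled form; this text tells all that it offers.
- The arm moves only by the tool send_rows, never from a script. Its arguments are lists of equal length, an entry for each row: "xyz": the shift along the tool's x, y, z in m, a list of three; "rotation": the turn, a rotation vector about the tool's x, y, z in rad, a list of three; "jaw": the opening, from 0 (shut) to 1 (fully open). A call has 1 to 20 rows; each row shifts and turns the commanded pose from where the row before left it, along the tool's axes as they then stand; what a row does not reach is not made up. A row lasts 1/10 s, in which the tool goes at most 50 mm and 8.59 degrees, less where a joint would pass 70% of its speed; a pose out of reach is approached as far as the arm can. A call is refused whole if a number of a shift passes 0.05 or a number of a turn 0.15, either way. A call with a gripper value outside its range is refused whole. The fingers move at their own pace and stop on an object; "newtons" is the grip in N (left out, the last holds). Time passes only in rows, so rows that do not move let the fingers close. It gives the time, the measured TCP pose, the force, the opening and the grip force at its end, in the units of the state.
- env.get_obs(): the state, without advancing time (a new reading comes with each control period).
- env.read_camera(name): name is "scene" or "top"; returns a dict with "image" (420x560x3 uint8, blue, green, red), "fx", "fy", "cx", "cy" (pixels), "distortion" ([k1, k2, p1, p2, k3] as OpenCV has them; the pictures are not rectified), "R" (3x3) and "t" (3): a world point X has camera coordinates R X + t. Camera axes: x right, y down, z forward; pixel columns grow to the right and rows downward; lengths in m; the calibration is good to about 2 mm. A picture is of the moment at which its call begins. There is no depth.
- env.sign_off(): hands the job in; it is judged then, once.
The state is a dict: "time_s": time; "qpos": joint angles; "joint_velocities": joint speeds; "effort": joint torques, N m; "tool_pos": TCP position; "tool_rot": TCP orientation; "force": force on the tool from outside, world axes, zero at the start; "wrist_torque": the same for the moment, N m; "grip_width": finger opening in m; "grasp_force": force on a finger pad.
Only numpy, scipy, OpenCV 4.12 (cv2) and the standard library are available. Lean on these libraries where they do the work, as an engineer would, in place of code of your own. Each camera call takes 0.05 s, during which the arm holds its last target. There are 200 camera calls.

## Working session

There is one attempt and no reset: what is moved stays moved. The work goes in short steps, Python scripts to look and compute and a tool call to move; the robot and the scene stay as the last step left them, time stands still between calls to the robot, and variables do not carry over. Pictures are saved under pics/ and viewed, at most 14 in all, crops included, and the job is handed in when it is done.

Besides the shell and the picture viewer there is one more tool, called after "Request:" in YAML: its name, and indented under it one key for each argument. send_rows: Moves the arm, as the interface text tells. Its arguments: {"type":"object","properties":{"xyz":{"type":"array"},"rotation":{"type":"array"},"jaw":{"type":"array"},"newtons":{"type":"number"}},"required":["xyz","rotation","jaw"]}

```bash
mkdir -p pics; cat > h.py <<'E'
from cell import env
import numpy as np, cv2
def cam(n,save=None):
    c=env.read_camera(n)
    c['K']=np.array([[c['fx'],0,c['cx']],[0,c['fy'],c['cy']],[0,0,1.]]); c['D']=np.array(c['distortion'],float)
    c['R']=np.array(c['R']);c['t']=np.array(c['t'])
    if save: cv2.imwrite('pics/%s.png'%save,c['image'])
    return c
def ray(c,px):
    p=cv2.undistortPoints(np.array([[px]],float),c['K'],c['D'])[0,0]
    d=c['R'].T@np.array([p[0],p[1],1.]); o=-c['R'].T@c['t']
    return o,d
def onz(c,px,z):
    o,d=ray(c,px); return o+d*(z-o[2])/d[2]
def tri(c1,p1,c2,p2):
    o1,d1=ray(c1,p1);o2,d2=ray(c2,p2)
    s=np.linalg.lstsq(np.c_[d1,-d2],o2-o1,rcond=None)[0]
    a=o1+d1*s[0];b=o2+d2*s[1]; return (a+b)/2,np.linalg.norm(a-b)
def proj(c,X):
    return cv2.projectPoints(np.atleast_2d(np.array(X,float)),cv2.Rodrigues(c['R'])[0],c['t'],c['K'],c['D'])[0][:,0]
E
python3 - <<'E'
from h import *
for n in('scene','top'):
    c=cam(n,n+'0'); print(n,-c['R'].T@c['t'],c['R'][2],c['fx'])
print(env.get_obs())
E
```

```text
scene [ 1.17521096 -0.44515304  0.99108808] [-0.56413571  0.38868499 -0.72847435] 404.18203258258154
top [0.23527458 0.0032091  1.45558121] [ 0.18559609  0.01490581 -0.98251306] 432.5027995027109
{'time_s': 0.1, 'qpos': array([76.72481076, 18.43530531, -4.01627126, 83.17038414,  1.29482435,
       78.54210354, -3.26070085]), 'joint_velocities': array([ 0.10806699, -0.17872421,  0.07096891, -0.19868233,  0.00639427,
        0.04295966, -0.01970638]), 'effort': array([-2.09944765e-04, -4.92569840e+01, -4.05855132e-01, -3.13401318e+01,
       -6.41035382e-02,  3.93830391e-02,  7.17072635e-05]), 'tool_pos': array([ 0.15809117, -0.63027741,  0.40374346]), 'tool_rot': array([-1.79897439e+02,  5.25031393e-03,  1.40848094e+01]), 'force': array([ 0.14180496, -0.13534999, -0.10266992]), 'wrist_torque': array([-0.04825141, -0.02155842,  0.02212259]), 'grasp_force': 0.0, 'grip_width': 0.08661835689019966}
```

View pics/scene0.png

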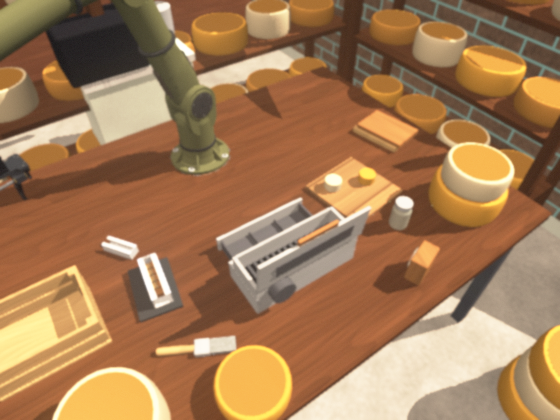

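View pics/top0.png

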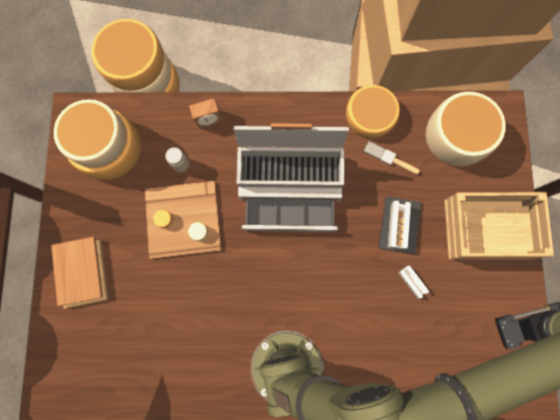

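The scene view shows the slate and shaker at (155,285), the smoker at (295,255) and the board at (352,188). In the top view the shaker is at (400,225), the drawer at (290,212), and the two cheeses at (163,218) and (197,231). I'll zoom in for precise features.

```bash
python3 - <<'E'
import cv2,numpy as np
t=cv2.imread('pics/top0.png');s=cv2.imread('pics/scene0.png')
a=cv2.resize(t[110:250,225:425],None,fx=4,fy=4,interpolation=cv2.INTER_CUBIC)
b=cv2.resize(s[150:310,110:410],None,fx=2.66,fy=2.66,interpolation=cv2.INTER_CUBIC)
cv2.imwrite('pics/a.png',a);cv2.imwrite('pics/b.png',b)
E
```

```text
(no output)
```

View pics/a.png

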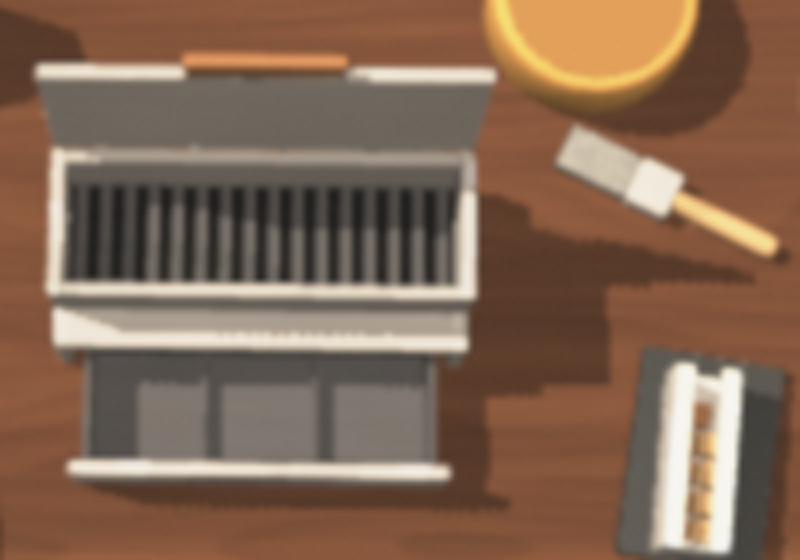

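View pics/b.png

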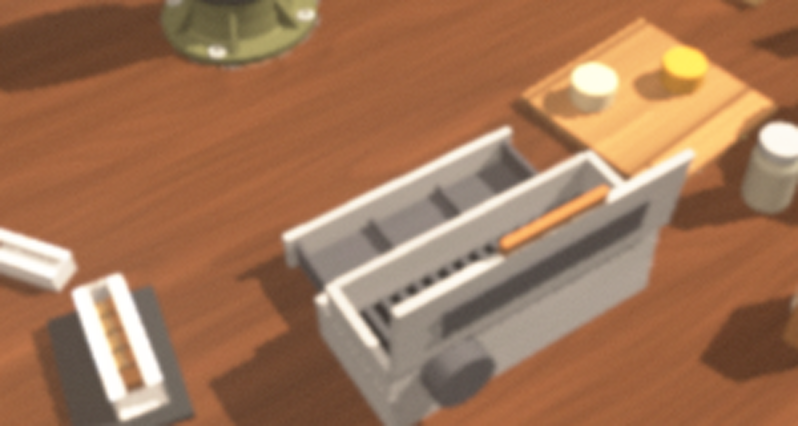

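```bash
python3 - <<'E'
import cv2,numpy as np
t=cv2.imread('pics/top0.png');s=cv2.imread('pics/scene0.png')
a=cv2.resize(t[190:260,375:435],(514,600),interpolation=cv2.INTER_CUBIC)[:, :400]
b=cv2.resize(s[245:325,120:190],(525,600),interpolation=cv2.INTER_CUBIC)[:,60:460]
cv2.imwrite('pics/c.png',np.hstack([a,b]))
E
```

```text
(no output)
```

View pics/c.png

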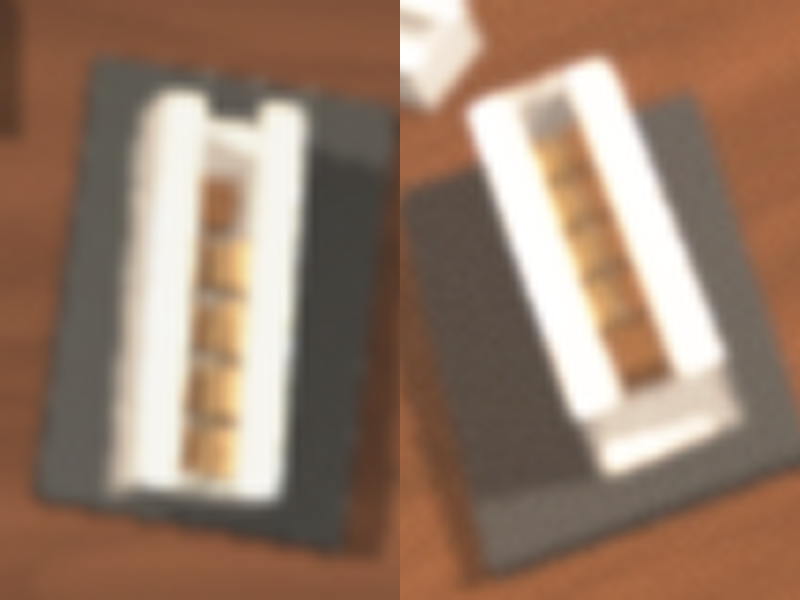

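Crop c: the shaker's mouth is at its far (+x) end. The slit is open there and the inner floor shows (scene panel about (670,440)). The near end at top panel (230,490) is closed. I see two cheeses. Next step: turn the corners into positions.

```bash
cat > m.py <<'E'
from h import *
np.set_printoptions(precision=4,suppress=True)
T=cam('top');S=cam('scene')
A=lambda x,y:(225+x/4,110+y/4); B=lambda x,y:(110+x/2.66,150+y/2.66)
C=lambda x,y:(375+x/8.57-.4,190+y/8.57-.4); D=lambda x,y:(120+(x-340)/7.5-.4,245+y/7.5-.4)
for n,p,q in[('rim near -y',A(475,300),B(322,295)),('rim near +y',A(48,298),B(590,152)),
 ('plate -y',A(449,466),B(287,238)),('plate +y',A(67,463),B(507,130)),
 ('cover -y',A(496,74),B(395,312)),('cover +y',A(37,72),B(690,155)),
 ('sh mouthL',C(163,93),D(725,355)),('sh mouthR',C(308,103),D(580,420)),('sh backR',C(280,502),D(468,100)),('sh backL',C(135,490),D(608,58))]:
    X,e=tri(T,p,S,q); print(n,X,e,'top@',onz(T,p,{'r':.122,'p':.056,'c':.24,'s':.054}[n[0]])[:2])
print('slate',[onz(T,C(*p),.012)[:2] for p in((92,60),(395,110),(340,548),(38,492))])
for nm,lo,hi in(('yel',(20,170,150),(32,255,255)),('pale',(18,30,170),(40,130,255))):
    P=[]
    for c,(x0,y0,x1,y1) in((T,(150,185,218,255)),(S,(308,160,400,210))):
        m=cv2.inRange(cv2.cvtColor(c['image'],cv2.COLOR_BGR2HSV),lo,hi); k=np.zeros_like(m);k[y0:y1,x0:x1]=m[y0:y1,x0:x1]
        k=cv2.morphologyEx(k,cv2.MORPH_OPEN,np.ones((3,3)))
        n,l,st,ce=cv2.connectedComponentsWithStats(k); i=1+np.argmax(st[1:,4]); P.append(ce[i]); print(nm,st[i],ce[i])
    print(nm,tri(T,P[0],S,P[1]),onz(T,P[0],.05),onz(S,P[1],.05))
E
python3 m.py
```

```text
rim near -y [ 0.5762 -0.1845  0.1088] 0.0032032755567957157 top@ [ 0.5735 -0.1813]
rim near +y [0.579  0.1594 0.1136] 0.002128561385627574 top@ [0.5763 0.1575]
plate -y [ 0.4508 -0.1646  0.058 ] 0.0013918568810827629 top@ [ 0.4508 -0.1654]
plate +y [0.4527 0.1447 0.0536] 0.005572377813524487 top@ [0.4538 0.1469]
cover -y [ 0.7157 -0.184   0.2414] 0.0019953658301719982 top@ [ 0.7158 -0.1851]
cover +y [0.7206 0.1551 0.2349] 0.0019327959685787113 top@ [0.7192 0.1553]
sh mouthL [ 0.537  -0.3541  0.0557] 0.0021983341136663707 top@ [ 0.5377 -0.3534]
sh mouthR [ 0.5329 -0.4084  0.0568] 0.0009155964577900426 top@ [ 0.5336 -0.4088]
sh backR [ 0.3792 -0.3891  0.0589] 0.0014785697428056051 top@ [ 0.3799 -0.3897]
sh backL [ 0.3847 -0.3362  0.0518] 0.00029525899031146175 top@ [ 0.3845 -0.3355]
slate [array([ 0.5603, -0.3367]), array([ 0.5397, -0.4552]), array([ 0.3664, -0.4237]), array([ 0.3882, -0.3081])]Traceback (most recent call last):
  File "m.py", line 17, in <module>
    n,l,st,ce=cv2.connectedComponentsWithStats(k); i=1+np.argmax(st[1:,4]); P.append(ce[i]); print(nm,st[i],ce[i])
                                                       ~~~~~~~~~^^^^^^^^^^
    return _wrapfunc(a, 'argmax', axis=axis, out=out, **kwds)
    return bound(*args, **kwds)
ValueError: attempt to get argmax of an empty sequence
```

```bash
cat > g.py <<'E'
import sys; from h import *
from scipy.spatial.transform import Rotation as Ro
np.set_printoptions(precision=4,suppress=True)
# usage: g.py x y z yaw [tilt]; tilt = tool x dips by tilt deg. xyz = grasp point
a=[float(v) for v in sys.argv[1:]]; o=env.get_obs()
R=Ro.from_euler('xyz',o['tool_rot'],degrees=True).as_matrix(); p=np.array(o['tool_pos'])
yaw,tilt=a[3],(a[4] if len(a)>4 else 0)
Rt=(Ro.from_euler('z',yaw,degrees=True)*Ro.from_euler('y',tilt,degrees=True)*Ro.from_euler('x',180,degrees=True)).as_matrix()
tp=np.array(a[:3])-Rt[:,2]*env.grip_depth
print('t',o['time_s'],'grasp now',p+R[:,2]*env.grip_depth,'rot',o['tool_rot'],'w',o['grip_width'],'F',o['force'])
print('shift(tool now)',R.T@(tp-p),'| then rotvec',Ro.from_matrix(R.T@Rt).as_rotvec(),'q6',o['qpos'][[0,6]])
E
python3 g.py .4585 -.372 .136 -6.5
python3 - <<'E'
exec(open('m.py').read().split("for nm")[0].split("for n,p")[0])
A=lambda x,y:(225+x/4,110+y/4)
print('ledge front',onz(T,A(55,345),.068),onz(T,A(467,350),.068))
print('ledge/chamber',onz(T,A(55,308),.068))
print('plate near/far edges',onz(T,A(260,480),.056),onz(T,A(260,462),.056))
print('cheese top', onz(T,(163,218),.052),onz(T,(197,231),.052), tri(T,(163,218),S,(367,174.5)),tri(T,(197,231),S,(333,181)))
E
```

```text
t 0.2 grasp now [ 0.1581 -0.6302  0.2406] rot [-179.9322    0.0029   14.0865] w 0.08723475544303445 F [0.0862 0.0528 0.4678]
shift(tool now) [ 0.3542 -0.1773  0.1048] | then rotvec [-0.0012  0.0003  0.3593] q6 [76.7249 -3.2597]
ledge front [0.5502 0.1572 0.068 ] [ 0.5451 -0.1811  0.068 ]
ledge/chamber [0.5815 0.1578 0.068 ]
plate near/far edges [ 0.4395 -0.0111  0.056 ] [ 0.4544 -0.0112  0.056 ]
cheese top [0.4808 0.4085 0.052 ] [0.4372 0.2942 0.052 ] (array([0.482 , 0.4105, 0.0457]), np.float64(0.0002742261400828009)) (array([0.4378, 0.2949, 0.0423]), np.float64(0.0031258193600367974))
```

Request:
send_rows:
  xyz:
    - [0.035, -0.0177, 0]
    - [0.0355, -0.0177, 0]
    - [0.0355, -0.0177, 0]
    - [0.0355, -0.0177, 0]
    - [0.0355, -0.0177, 0]
    - [0.0355, -0.0177, 0]
    - [0.0355, -0.0177, 0]
    - [0.0355, -0.0177, 0]
    - [0.0355, -0.0177, 0]
    - [0.0355, -0.0177, 0]
    - [0, 0, 0.026]
    - [0, 0, 0.026]
    - [0, 0, 0.026]
    - [0, 0, 0.026]
    - [0, 0, 0]
    - [0, 0, 0]
  rotation:
    - [0, 0, 0]
    - [0, 0, 0]
    - [0, 0, 0]
    - [0, 0, 0]
    - [0, 0, 0]
    - [0, 0, 0]
    - [0, 0, 0]
    - [0, 0, 0]
    - [0, 0, 0]
    - [0, 0, 0]
    - [0, 0, 0.09]
    - [0, 0, 0.09]
    - [0, 0, 0.09]
    - [0, 0, 0.09]
    - [0, 0, 0]
    - [0, 0, 0]
  jaw: [1, 1, 1, 1, 1, 1, 1, 1, 1, 1, 1, 1, 1, 1, 1, 1]
  newtons: 35

```text
time_s: 1.9
tool_pos: [0.459, -0.3726, 0.301]
tool_rot: [-180.0, 0.0, -6.4]
force: [-0.2, -0.8, 0.4]
grip_width: 0.087
grasp_force: 0.0
```

```bash
python3 g.py .4585 -.372 .036 -6.5
```

```text
t 1.9 grasp now [ 0.4589 -0.3725  0.1375] rot [-179.9862    0.0217   -6.4172] w 0.08700883232453777 F [-0.1662 -0.8158  0.376 ]
shift(tool now) [-0.0005 -0.0005  0.1015] | then rotvec [-0.0002  0.0004  0.0014] q6 [ 49.8355 -63.5552]
```

Request:
send_rows:
  xyz:
    - [0, 0, 0.025]
    - [0, 0, 0.025]
    - [0, 0, 0.025]
    - [0, 0, 0.016]
    - [0, 0, 0.0105]
    - [0, 0, 0]
    - [0, 0, 0]
    - [0, 0, 0]
    - [0, 0, 0]
    - [0, 0, 0]
    - [0, 0, 0]
    - [0, 0, 0]
    - [0, 0, 0]
  rotation:
    - [0, 0, 0]
    - [0, 0, 0]
    - [0, 0, 0]
    - [0, 0, 0]
    - [0, 0, 0]
    - [0, 0, 0]
    - [0, 0, 0]
    - [0, 0, 0]
    - [0, 0, 0]
    - [0, 0, 0]
    - [0, 0, 0]
    - [0, 0, 0]
    - [0, 0, 0]
  jaw: [1, 1, 1, 1, 1, 1, 0, 0, 0, 0, 0, 0, 0]
  newtons: 35

```text
time_s: 3.2
tool_pos: [0.459, -0.3725, 0.1995]
tool_rot: [180.0, -0.0, -6.5]
force: [0.2, 0.7, 2.3]
grip_width: 0.0518
grasp_force: 35.0
```

Request:
send_rows:
  xyz:
    - [0, 0, -0.015]
    - [0, 0, -0.025]
    - [0, 0, -0.03]
    - [0, 0, -0.03]
    - [0, 0, -0.02]
    - [0, 0, 0]
    - [0, 0, 0]
  rotation:
    - [0, 0, 0]
    - [0, 0, 0]
    - [0, 0, 0]
    - [0, 0, 0]
    - [0, 0, 0]
    - [0, 0, 0]
    - [0, 0, 0]
  jaw: [0, 0, 0, 0, 0, 0, 0]

```text
time_s: 3.9
tool_pos: [0.4587, -0.3724, 0.3192]
tool_rot: [180.0, 0.0, -6.5]
force: [0.1, 0.3, -3.0]
grip_width: 0.0517
grasp_force: 35.0
```

```bash
python3 g.py .428 -.103 .156 -0.9
```

```text
t 3.9 grasp now [ 0.4586 -0.3724  0.1557] rot [179.9886   0.0065  -6.5448] w 0.051698452340181174 F [ 0.1475  0.2541 -2.9767]
shift(tool now) [-0.0612 -0.2641 -0.0004] | then rotvec [ 0.0002  0.0001 -0.0985] q6 [ 49.9747 -63.4615]
```

Request:
send_rows:
  xyz:
    - [-0.002, -0.008, 0]
    - [-0.004, -0.016, 0]
    - [-0.005, -0.022, 0]
    - [-0.006, -0.026, 0]
    - [-0.006, -0.026, 0]
    - [-0.006, -0.026, 0]
    - [-0.006, -0.026, 0]
    - [-0.006, -0.026, 0]
    - [-0.006, -0.026, 0]
    - [-0.005, -0.022, 0]
    - [-0.004, -0.018, 0]
    - [-0.003, -0.014, 0]
    - [-0.002, -0.008, 0]
    - [0, 0, 0]
    - [0, 0, 0]
    - [0, 0, 0]
    - [0, 0, 0]
  rotation:
    - [0, 0, 0]
    - [0, 0, 0]
    - [0, 0, 0]
    - [0, 0, 0]
    - [0, 0, 0]
    - [0, 0, 0]
    - [0, 0, 0]
    - [0, 0, 0]
    - [0, 0, 0]
    - [0, 0, 0]
    - [0, 0, 0]
    - [0, 0, 0]
    - [0, 0, 0]
    - [0, 0, -0.05]
    - [0, 0, -0.05]
    - [0, 0, 0]
    - [0, 0, 0]
  jaw: [0, 0, 0, 0, 0, 0, 0, 0, 0, 0, 0, 0, 0, 0, 0, 0, 0]

```text
time_s: 5.6
tool_pos: [0.4282, -0.1034, 0.319]
tool_rot: [180.0, 0.0, -0.9]
force: [0.4, -0.4, -2.2]
grip_width: 0.0519
grasp_force: 35.0
```

```bash
python3 g.py .428 -.103 .116 -0.9 15;  python3 - <<'E'
from h import *
T=cam('top');S=cam('scene')
a=cv2.resize(T['image'][150:240,225:365],(700,450))
b=cv2.resize(S['image'][190:320,170:340],(700,535))
cv2.imwrite('pics/d.png',np.hstack([cv2.resize(a,(400,300)),cv2.resize(b,(400,300))]))
E
```

```text
t 5.6 grasp now [ 0.4282 -0.1034  0.1555] rot [179.9988   0.0254  -0.9058] w 0.05187060927854349 F [ 0.4429 -0.4174 -2.1872]
shift(tool now) [ 0.0421 -0.0004  0.0451] | then rotvec [ 0.     -0.2614 -0.0001] q6 [ 38.1996 -79.2542]
```

View pics/d.png

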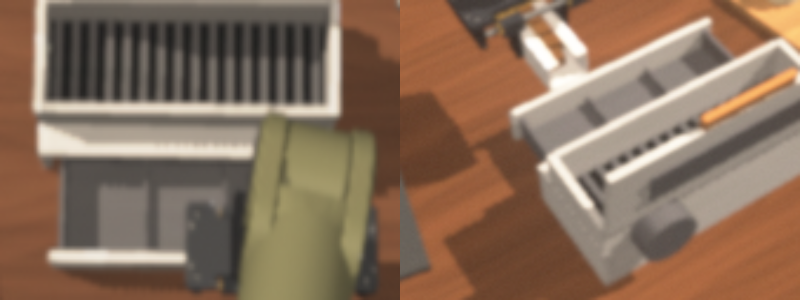

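Request:
send_rows:
  xyz:
    - [0.0042, 0, 0.0045]
    - [0.0042, 0, 0.0045]
    - [0.0042, 0, 0.0045]
    - [0.0042, 0, 0.0045]
    - [0.0042, 0, 0.0045]
    - [0.0042, 0, 0.0045]
    - [0.0042, 0, 0.0045]
    - [0.0042, 0, 0.0045]
    - [0.0042, 0, 0.0045]
    - [0.0042, 0, 0.0045]
    - [0, 0, 0]
    - [0, 0, 0]
    - [0, 0, 0]
  rotation:
    - [0, -0.026, 0]
    - [0, -0.026, 0]
    - [0, -0.026, 0]
    - [0, -0.026, 0]
    - [0, -0.026, 0]
    - [0, -0.026, 0]
    - [0, -0.026, 0]
    - [0, -0.026, 0]
    - [0, -0.026, 0]
    - [0, -0.026, 0]
    - [0, 0, 0]
    - [0, 0, 0]
    - [0, 0, 0]
  jaw: [0, 0, 0, 0, 0, 0, 0, 0, 0, 0, 0, 0, 0]

```text
time_s: 7.0
tool_pos: [0.4647, -0.1038, 0.27]
tool_rot: [180.0, 14.9, -0.8]
force: [0.1, -0.1, -2.6]
grip_width: 0.052
grasp_force: 35.0
```

```bash
python3 g.py .428 -.103 .116 -0.9 18;  cat > look.py <<'E'
import sys; from h import *
S=cam('scene'); n=sys.argv[1]; x0,y0,x1,y1=map(int,sys.argv[2:6]); k=min(760/(x1-x0),570/(y1-y0))
cv2.imwrite('pics/%s.png'%n,cv2.resize(S['image'][y0:y1,x0:x1],None,fx=k,fy=k,interpolation=cv2.INTER_CUBIC))
im=S['image'].astype(int); b,g,r=im[...,0],im[...,1],im[...,2]
print('force',np.mean([env.get_obs()['force'] for _ in range(3)],0))
# wood-coloured blobs in drawer area
X=np.array([[.456,-.148,.02],[.456,.128,.02],[.545,.128,.02],[.545,-.148,.02]])
m=np.zeros(im.shape[:2],np.uint8); cv2.fillPoly(m,[proj(S,X).astype(np.int32)],255)
w=((r-b>45)&(m>0)).astype(np.uint8)
c,l,st,ce=cv2.connectedComponentsWithStats(w)
for i in range(1,c):
    if st[i,4]>8: print('blob area',st[i,4],'px',ce[i].round(1),'floor',onz(S,ce[i],.025).round(3))
E
python3 look.py e 200 180 340 290
```

```text
t 7.0 grasp now [ 0.4228 -0.1033  0.112 ] rot [179.9831  14.8708  -0.8196] w 0.05201262560772355 F [ 0.1101 -0.1065 -2.636 ]
shift(tool now) [ 0.0129 -0.0002 -0.005 ] | then rotvec [ 0.0007 -0.0546  0.0013] q6 [ 34.5029 -87.6656]
force [ 0.79010907 -0.98435632 -1.52978518]
```

Request:
send_rows:
  xyz:
    - [0.0065, 0, -0.0025]
    - [0.0065, 0, -0.0025]
    - [0, 0, 0]
    - [0.01, 0, 0]
    - [-0.01, 0, 0]
    - [0.01, 0, 0]
    - [-0.01, 0, 0]
    - [0, 0, 0]
    - [0, 0, 0]
  rotation:
    - [0, -0.027, 0]
    - [0, -0.027, 0]
    - [0, 0, 0]
    - [0, 0, 0]
    - [0, 0, 0]
    - [0, 0, 0]
    - [0, 0, 0]
    - [0, 0, 0]
    - [0, 0, 0]
  jaw: [0, 0, 0, 0, 0, 0, 0, 0, 0]

```text
time_s: 7.95
tool_pos: [0.4783, -0.1041, 0.2712]
tool_rot: [180.0, 18.0, -0.8]
force: [-0.5, 0.7, -2.5]
grip_width: 0.0522
grasp_force: 35.0
```

```bash
python3 look.py e 190 170 340 290;python3 g.py .428 -.103 .116 -0.9 18
```

```text
force [ 0.54343779  0.43904725 -2.1915382 ]
t 8.0 grasp now [ 0.428  -0.1034  0.1157] rot [179.9766  17.9715  -0.828 ] w 0.05153404136555648 F [ 0.5434  0.439  -2.1915]
shift(tool now) [-0.0001 -0.0003 -0.0003] | then rotvec [ 0.0008 -0.0005  0.0012] q6 [ 33.4192 -88.963 ]
```

View pics/e.png

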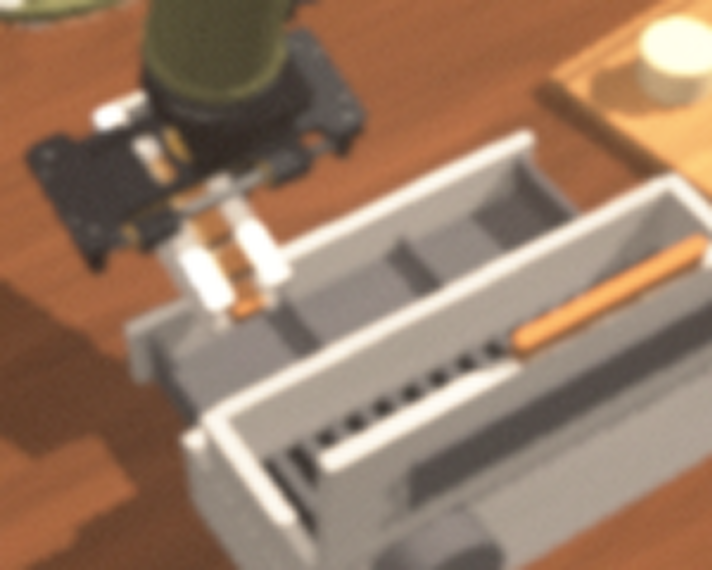

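Crop e: the shaker mouth is over the near compartment and a chunk has reached its lip at (245,305). Nothing has dropped yet.

Request:
send_rows:
  xyz:
    - [0.01, 0, 0]
    - [-0.01, 0, 0]
    - [0.01, 0, 0]
    - [-0.01, 0, 0]
    - [0, 0, 0]
    - [0, 0, 0]
  rotation:
    - [0, 0, 0]
    - [0, 0, 0]
    - [0, 0, 0]
    - [0, 0, 0]
    - [0, 0, 0]
    - [0, 0, 0]
  jaw: [0, 0, 0, 0, 0, 0]

```text
time_s: 8.6
tool_pos: [0.4784, -0.1041, 0.2712]
tool_rot: [180.0, 18.0, -0.8]
force: [-0.3, -0.5, -1.8]
grip_width: 0.0515
grasp_force: 35.0
```

```bash
python3 look.py e2 190 170 340 290
```

```text
force [-0.1406478   0.21049585 -2.21467948]
```

```bash
cat > lk.py <<'E'
import sys; from h import *
z=.02
X=np.array([[.454,-.150,z],[.454,.130,z],[.544,.130,z],[.544,-.150,z]])
for n in('top','scene'):
    S=cam(n); cv2.imwrite('pics/last_%s.png'%n,S['image'])
    im=S['image'].astype(int); b,g,r=im[...,0],im[...,1],im[...,2]
    m=np.zeros(im.shape[:2],np.uint8); cv2.fillPoly(m,[proj(S,X).astype(np.int32)],255)
    w=((r>1.35*b)&(r-b>25)&(m>0)).astype(np.uint8)
    c,l,st,ce=cv2.connectedComponentsWithStats(w)
    for i in range(1,c):
        if st[i,4]>5: print(n,'area',st[i,4],'box',st[i,2:4],'px',ce[i].round(1),'at',onz(S,ce[i],.028).round(3)[:2])
E
python3 lk.py
```

```text
top area 504 box [21 28] px [322.  213.4] at [ 0.5   -0.119]
top area 14 box [7 3] px [305.1 225.7] at [ 0.458 -0.062]
scene area 36 box [14  9] px [241.4 236.4] at [ 0.458 -0.089]
```

Request:
send_rows:
  xyz:
    - [0.016, 0, 0]
    - [-0.016, 0, 0]
    - [0.016, 0, 0]
    - [-0.016, 0, 0]
    - [0.016, 0, 0]
    - [-0.016, 0, 0]
    - [0, 0, 0]
    - [0, 0, 0]
  rotation:
    - [0, 0, 0]
    - [0, 0, 0]
    - [0, 0, 0]
    - [0, 0, 0]
    - [0, 0, 0]
    - [0, 0, 0]
    - [0, 0, 0]
    - [0, 0, 0]
  jaw: [0, 0, 0, 0, 0, 0, 0, 0]

```text
time_s: 9.55
tool_pos: [0.4788, -0.1041, 0.2713]
tool_rot: [180.0, 17.9, -0.8]
force: [0.2, -0.4, -1.7]
grip_width: 0.0517
grasp_force: 35.0
```

```bash
python3 lk.py; python3 look.py e2 190 170 340 290
```

```text
top area 27 box [5 7] px [304.3 204.1] at [ 0.531 -0.06 ]
top area 525 box [29 28] px [321.4 213.8] at [ 0.498 -0.117]
scene area 23 box [8 6] px [245.5 234.5] at [ 0.459 -0.075]
scene area 53 box [13  9] px [253.7 243.2] at [ 0.503 -0.072]
scene area 89 box [10 12] px [238.6 247.9] at [ 0.492 -0.119]
force [ 0.30526012 -0.16785142 -1.50718065]
blob area 55 px [253.9 243.7] floor [ 0.502 -0.072  0.025]
blob area 93 px [239.  248.1] floor [ 0.491 -0.118  0.025]
```

View pics/e2.png

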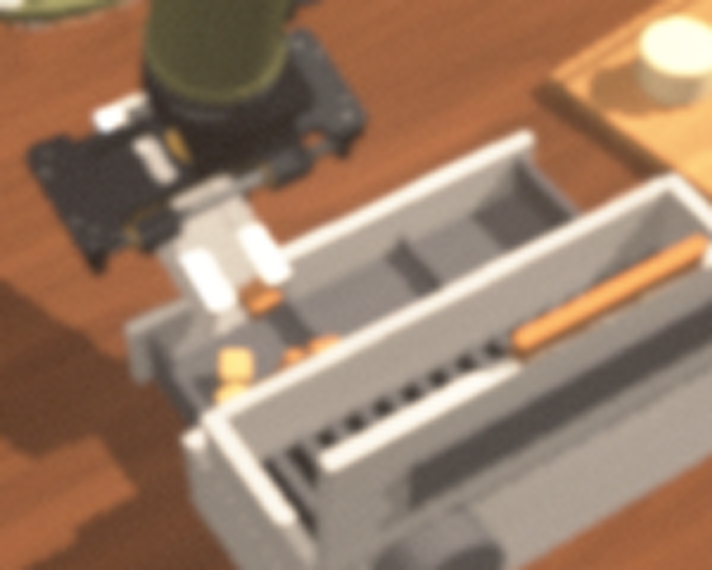

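Crop e2: several chunks dropped at once. They are at about (235,360), (232,390), (295,355) and (325,345), with one near (262,300). I'll level the shaker and move it aside to count them.

Request:
send_rows:
  xyz:
    - [-0.005, 0, -0.008]
    - [-0.005, 0, -0.008]
    - [-0.005, 0, -0.008]
    - [-0.005, 0, -0.008]
    - [-0.005, 0, -0.008]
    - [-0.005, 0, -0.008]
    - [-0.005, 0, -0.008]
    - [-0.005, 0, -0.008]
    - [0, 0.02, 0]
    - [0, 0.03, 0]
    - [0, 0.03, 0]
    - [0, 0.03, 0]
    - [0, 0.03, 0]
    - [0, 0.02, 0]
    - [0, 0, 0]
    - [0, 0, 0]
  rotation:
    - [0, 0.04, 0]
    - [0, 0.04, 0]
    - [0, 0.04, 0]
    - [0, 0.04, 0]
    - [0, 0.04, 0]
    - [0, 0.04, 0]
    - [0, 0.04, 0]
    - [0, 0.033, 0]
    - [0, 0, 0]
    - [0, 0, 0]
    - [0, 0, 0]
    - [0, 0, 0]
    - [0, 0, 0]
    - [0, 0, 0]
    - [0, 0, 0]
    - [0, 0, 0]
  jaw: [0, 0, 0, 0, 0, 0, 0, 0, 0, 0, 0, 0, 0, 0, 0, 0]

```text
time_s: 11.3
tool_pos: [0.4482, -0.2634, 0.3405]
tool_rot: [-179.9, 0.1, -0.8]
force: [-0.1, 0.8, -0.4]
grip_width: 0.0516
grasp_force: 35.0
```

```bash
python3 lk.py; python3 -c "
import cv2,numpy as np
t=cv2.imread('pics/last_top.png')[180:245,225:385];s=cv2.imread('pics/last_scene.png')[170:300,130:330]
cv2.imwrite('pics/f.png',np.vstack([cv2.resize(t,(640,260),interpolation=2),cv2.resize(s,(500,325),interpolation=2)[:,:] if 0 else cv2.resize(s,(640,330),interpolation=2)]))"; python3 g.py .428 -.25 .16 -.9
```

```text
top area 329 box [29 21] px [316.6 207.3] at [ 0.521 -0.101]
scene area 90 box [10 12] px [238.6 248. ] at [ 0.492 -0.12 ]
scene area 37 box [9 7] px [251.5 244.3] at [ 0.502 -0.08 ]
t 11.4 grasp now [ 0.4483 -0.2622  0.1772] rot [-179.9621    0.0695   -0.7093] w 0.052073622542322576 F [ 0.3971  0.3568 -0.7325]
shift(tool now) [-0.0206 -0.012   0.0172] | then rotvec [-0.0007  0.0012  0.0033] q6 [ 46.3257 -65.1267]
```

View pics/f.png

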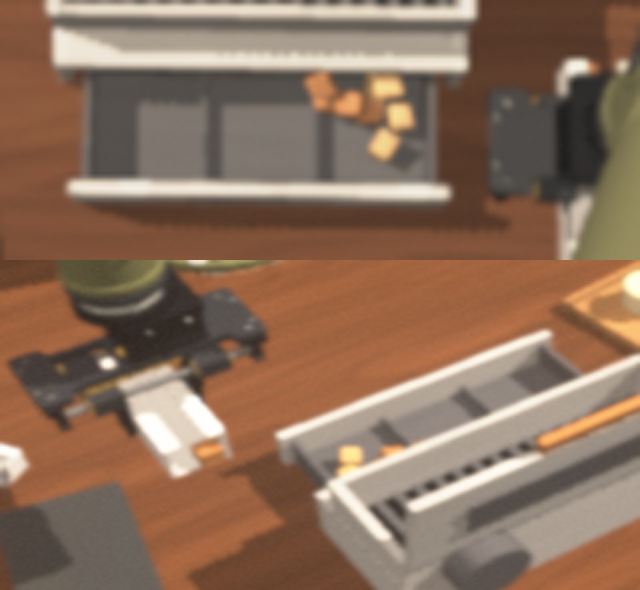

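```bash
python3 - <<'E'
from h import *
im=cv2.imread('pics/last_top.png').astype(int); b,g,r=im[...,0],im[...,1],im[...,2]
for y in range(194,222):
    print(y,''.join('.' if not(r[y,x]>1.35*b[y,x] and r[y,x]-b[y,x]>25) else chr(ord('a')+r[y,x]//16) for x in range(296,338)))
s=cv2.imread('pics/last_scene.png').astype(int); b,g,r=s[...,0],s[...,1],s[...,2]
print()
for y in range(235,262):
    print(y,''.join('.' if not(r[y,x]>1.35*b[y,x] and r[y,x]-b[y,x]>25) else chr(ord('a')+r[y,x]//16) for x in range(225,265)))
c=cam('top')
for y in (-.057,.036): print('rib',y,proj(c,[[.46,y,.025],[.54,y,.025],[.46,y,.012],[.54,y,.012]]).round(1).tolist())
E
```

```text
194 ..........................................
195 ..........................................
196 ..........................................
197 ..........................................
198 .....ghjllki........hijjjjjji.............
199 .....iklmmlig.......gjkllmmlkh........fff.
200 ....gjmnmmljh.......hjmooooonj........fff.
201 .....jlmmmmlig......hknpppppolg.......gfff
202 .....hkmmmmljhghiihgiknpppppomh.......gfff
203 ......jlmmmljiikmmljijmoooonnkh.......gfff
204 ......hkmmlkjjknoonkijlmmlkjih........gfff
205 ......hlnnlkkmnooonkijkkkiijjiig......gfff
206 .......kmmlklnoooonkijkkkjlnoonk......gfff
207 .......ijjiikmnooomjijjkjknpppomh.....gfff
208 .........ggghjllllkijjjjjknppppni.....gfff
209 ..............hhhhiijjjjiinppppnj.....gfff
210 .................ghiihhhghmopoonj.....gggf
211 ....................gggghilnnnmli.....ggfg
212 .......................jmmllkjih......gfff
213 ......................jmoonlig........gfff
214 ......................lopponlh........gfff
215 .....................knopppolh........gfff
216 .....................loppponj.........gfff
217 ...............
[... 882 characters left out ...]
.........
250 ..........hkmopoonm.....................
251 ..........iloppppo......................
252 ..........kopppp........................
253 f........imppp..........................
254 g........imp............................
255 gg......................................
256 ggg.....................................
257 gggf....................................
258 ggggf...................................
259 ggggg...................................
260 ggghi...................................
261 gghj....................................
rib -0.057 [[303.6, 225.2], [303.4, 201.8], [303.4, 225.8], [303.2, 202.6]]
rib 0.036 [[275.8, 225.3], [275.9, 201.9], [275.9, 225.9], [275.9, 202.7]]
```

Request:
send_rows:
  xyz:
    - [0, 0, 0]
    - [0, 0, 0]
    - [0, -0.008, 0]
    - [-0.002, -0.016, 0]
    - [-0.002, -0.024, 0]
    - [-0.002, -0.026, 0]
    - [-0.002, -0.026, 0]
    - [-0.002, -0.026, 0]
    - [-0.002, -0.026, 0]
    - [-0.002, -0.026, 0]
    - [-0.002, -0.026, 0]
    - [-0.002, -0.026, 0]
    - [-0.002, -0.026, 0]
    - [-0.002, -0.026, 0]
    - [0, -0.026, 0]
    - [0, -0.02, 0]
    - [0, -0.012, 0]
    - [0, -0.006, 0]
    - [0, 0, 0]
    - [0, 0, 0]
  rotation:
    - [0, 0.04, 0]
    - [0, 0.04, 0]
    - [0, 0, 0]
    - [0, 0, 0]
    - [0, 0, 0]
    - [0, 0, 0]
    - [0, 0, 0]
    - [0, 0, 0]
    - [0, 0, 0]
    - [0, 0, 0]
    - [0, 0, 0]
    - [0, 0, 0]
    - [0, 0, 0]
    - [0, 0, 0]
    - [0, 0, 0]
    - [0, 0, 0]
    - [0, 0, 0]
    - [0, 0, 0]
    - [0, 0, 0]
    - [0, 0, 0]
  jaw: [0, 0, 0, 0, 0, 0, 0, 0, 0, 0, 0, 0, 0, 0, 0, 0, 0, 0, 0, 0]

```text
time_s: 13.45
tool_pos: [0.4308, 0.0826, 0.3389]
tool_rot: [180.0, -4.5, -0.8]
force: [0.4, 0.4, -1.0]
grip_width: 0.0517
grasp_force: 35.0
```

```bash
python3 g.py .428 .083 .116 -0.9 18;python3 lk.py
```

```text
t 13.45 grasp now [0.4436 0.0822 0.1759] rot [179.9526  -4.4989  -0.8013] w 0.05166604667517884 F [ 0.3774  0.4092 -0.9961]
shift(tool now) [ 0.0423 -0.0004  0.0709] | then rotvec [ 0.001  -0.3927  0.0016] q6 [  30.4018 -100.7124]
top area 608 box [25 27] px [258.3 214.5] at [0.496 0.095]
top area 328 box [29 21] px [316.6 207.2] at [ 0.521 -0.101]
scene area 91 box [10 13] px [238.6 247.8] at [ 0.492 -0.119]
scene area 38 box [10  7] px [251.4 244.4] at [ 0.503 -0.081]
```

Request:
send_rows:
  xyz:
    - [0.0045, 0, 0.007]
    - [0.0045, 0, 0.007]
    - [0.0045, 0, 0.007]
    - [0.0045, 0, 0.007]
    - [0.0045, 0, 0.007]
    - [0.0045, 0, 0.007]
    - [0.0045, 0, 0.006]
    - [0.0045, 0, 0.005]
    - [0.005, 0, 0.005]
    - [0.005, 0, 0.005]
    - [0, 0, 0]
    - [0, 0, 0]
    - [0, 0, 0]
  rotation:
    - [0, -0.04, 0]
    - [0, -0.04, 0]
    - [0, -0.04, 0]
    - [0, -0.04, 0]
    - [0, -0.04, 0]
    - [0, -0.04, 0]
    - [0, -0.04, 0]
    - [0, -0.04, 0]
    - [0, -0.04, 0]
    - [0, -0.03, 0]
    - [0, 0, 0]
    - [0, 0, 0]
    - [0, 0, 0]
  jaw: [0, 0, 0, 0, 0, 0, 0, 0, 0, 0, 0, 0, 0]

```text
time_s: 14.85
tool_pos: [0.4711, 0.0819, 0.2722]
tool_rot: [180.0, 17.8, -0.8]
force: [0.3, 0.8, -0.1]
grip_width: 0.0518
grasp_force: 35.0
```

```bash
python3 g.py .428 .083 .116 -0.9 18;python3 lk.py
```

```text
t 14.85 grasp now [0.4213 0.0826 0.1165] rot [179.9797  17.7589  -0.8436] w 0.05183743122843672 F [ 0.2743  0.7674 -0.1331]
shift(tool now) [ 0.0072 -0.0004 -0.0016] | then rotvec [ 0.0007 -0.0042  0.0009] q6 [  26.4602 -109.5798]
top area 1039 box [47 27] px [269.9 214.1] at [0.497 0.056]
top area 328 box [29 21] px [316.6 207.2] at [ 0.521 -0.101]
scene area 90 box [10 12] px [238.6 248. ] at [ 0.492 -0.12 ]
scene area 37 box [9 7] px [251.5 244.3] at [ 0.502 -0.08 ]
```

Move forward 7 mm, then shake at an amplitude of 12 to 16 mm.

Request:
send_rows:
  xyz:
    - [0.007, 0, -0.0015]
    - [0, 0, 0]
    - [0.014, 0, 0]
    - [-0.014, 0, 0]
    - [0.014, 0, 0]
    - [-0.014, 0, 0]
    - [0.014, 0, 0]
    - [-0.014, 0, 0]
    - [0, 0, 0]
  rotation:
    - [0, 0, 0]
    - [0, 0, 0]
    - [0, 0, 0]
    - [0, 0, 0]
    - [0, 0, 0]
    - [0, 0, 0]
    - [0, 0, 0]
    - [0, 0, 0]
    - [0, 0, 0]
  jaw: [0, 0, 0, 0, 0, 0, 0, 0, 0]

```text
time_s: 15.85
tool_pos: [0.4777, 0.0823, 0.2713]
tool_rot: [180.0, 17.9, -0.8]
force: [1.4, 0.5, -1.8]
grip_width: 0.052
grasp_force: 35.0
```

```bash
python3 lk.py; python3 -c "
import cv2,numpy as np
s=cv2.imread('pics/last_scene.png')[150:270,220:360]
cv2.imwrite('pics/g1.png',cv2.resize(s,(700,600),interpolation=2))"
```

```text
top area 1061 box [50 27] px [271.4 214.1] at [0.498 0.051]
top area 328 box [29 21] px [316.6 207.2] at [ 0.521 -0.101]
scene area 12 box [6 4] px [298.3 221.2] at [0.508 0.092]
scene area 90 box [10 12] px [238.7 247.9] at [ 0.492 -0.119]
scene area 37 box [9 7] px [251.5 244.3] at [ 0.502 -0.08 ]
```

View pics/g1.png

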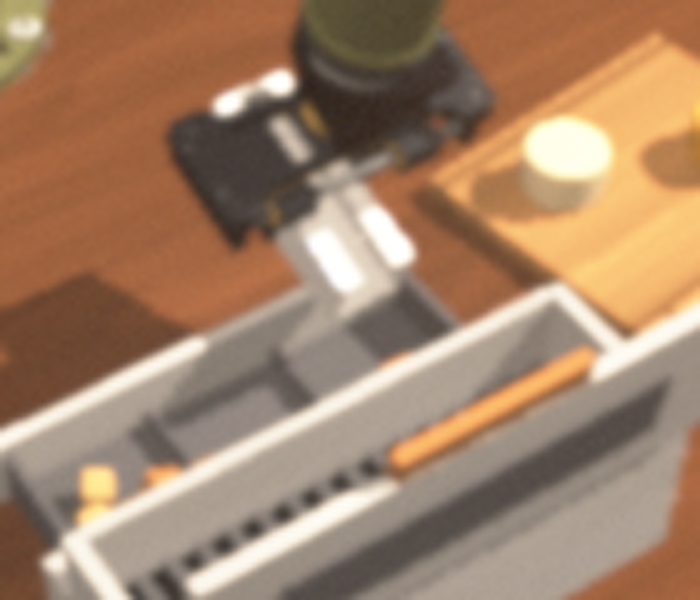

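Crop g1: a chunk dropped in the +y compartment at (395,362), and the visible tube is empty. One steeper shake to make sure, then back to level.

Request:
send_rows:
  xyz:
    - [0.008, 0, -0.006]
    - [0.008, 0, -0.006]
    - [0.016, 0, 0]
    - [-0.016, 0, 0]
    - [0.016, 0, 0]
    - [-0.016, 0, 0]
    - [0, 0, 0]
    - [-0.008, 0, -0.008]
    - [-0.008, 0, -0.008]
    - [-0.008, 0, -0.008]
    - [-0.007, 0, -0.008]
    - [-0.007, 0, -0.008]
    - [-0.007, 0, -0.008]
    - [-0.006, 0, -0.008]
    - [-0.006, 0, -0.008]
    - [0, 0, -0.008]
    - [0, 0, 0]
  rotation:
    - [0, -0.05, 0]
    - [0, -0.05, 0]
    - [0, 0, 0]
    - [0, 0, 0]
    - [0, 0, 0]
    - [0, 0, 0]
    - [0, 0, 0]
    - [0, 0.05, 0]
    - [0, 0.05, 0]
    - [0, 0.05, 0]
    - [0, 0.05, 0]
    - [0, 0.05, 0]
    - [0, 0.05, 0]
    - [0, 0.05, 0]
    - [0, 0.05, 0]
    - [0, 0.015, 0]
    - [0, 0, 0]
  jaw: [0, 0, 0, 0, 0, 0, 0, 0, 0, 0, 0, 0, 0, 0, 0, 0, 0]

```text
time_s: 17.65
tool_pos: [0.4578, 0.0825, 0.3623]
tool_rot: [179.9, -0.4, -0.8]
force: [-0.4, 0.5, -1.1]
grip_width: 0.0518
grasp_force: 35.0
```

```bash
python3 g.py .4637 -.381 .156 -9.8
```

```text
t 17.65 grasp now [0.4589 0.0823 0.1988] rot [179.9468  -0.3845  -0.8186] w 0.051812267136051256 F [-0.3674  0.5469 -1.1211]
shift(tool now) [0.0122 0.4633 0.0433] | then rotvec [ 0.0004 -0.0068  0.1568] q6 [  31.4315 -102.697 ]
```

Request:
send_rows:
  xyz:
    - [0, 0.015, 0]
    - [0.001, 0.025, 0]
    - [0.001, 0.031, 0]
    - [0.001, 0.031, 0]
    - [0.001, 0.031, 0]
    - [0.001, 0.031, 0]
    - [0.001, 0.031, 0]
    - [0.001, 0.031, 0]
    - [0.001, 0.031, 0]
    - [0.001, 0.031, 0]
    - [0.001, 0.031, 0]
    - [0.001, 0.031, 0]
    - [0.001, 0.031, 0]
    - [0.001, 0.031, 0]
    - [0, 0.031, 0]
    - [0, 0.02, 0]
    - [0, 0, 0.02]
    - [0, 0, 0.02]
    - [0, 0, 0]
    - [0, 0, 0]
  rotation:
    - [0, -0.007, 0]
    - [0, 0, 0]
    - [0, 0, 0]
    - [0, 0, 0]
    - [0, 0, 0]
    - [0, 0, 0]
    - [0, 0, 0]
    - [0, 0, 0]
    - [0, 0, 0]
    - [0, 0, 0]
    - [0, 0, 0]
    - [0, 0, 0]
    - [0, 0, 0]
    - [0, 0, 0]
    - [0, 0, 0]
    - [0, 0, 0]
    - [0, 0, 0.08]
    - [0, 0, 0.077]
    - [0, 0, 0]
    - [0, 0, 0]
  jaw: [0, 0, 0, 0, 0, 0, 0, 0, 0, 0, 0, 0, 0, 0, 0, 0, 0, 0, 0, 0]

```text
time_s: 19.65
tool_pos: [0.4639, -0.3809, 0.32]
tool_rot: [-180.0, 0.3, -9.7]
force: [-0.4, -0.2, -1.3]
grip_width: 0.0517
grasp_force: 35.0
```

```bash
python3 g.py .4637 -.381 .038 -9.8; python3 lk.py; python3 - <<'E'
from h import *
im=cv2.imread('pics/last_top.png').astype(int); b,g,r=im[...,0],im[...,1],im[...,2]
for y in range(194,226):
    print(y,''.join('.' if not(r[y,x]>1.35*b[y,x] and r[y,x]-b[y,x]>25) else chr(ord('a')+r[y,x]//16) for x in range(244,336)))
E
```

```text
t 19.65 grasp now [ 0.4631 -0.3807  0.1565] rot [-179.9592    0.2802   -9.6972] w 0.0516987047736714 F [-0.3784 -0.1787 -1.2643]
shift(tool now) [0.0004 0.0002 0.1185] | then rotvec [-0.0007  0.0049  0.0018] q6 [ 52.733  -67.2478]
top area 329 box [29 21] px [316.6 207.3] at [ 0.521 -0.101]
top area 64 box [9 8] px [259.1 206.6] at [0.523 0.092]
scene area 12 box [6 4] px [298.3 221.2] at [0.508 0.092]
scene area 91 box [10 12] px [238.6 247.9] at [ 0.492 -0.119]
scene area 38 box [10  7] px [251.4 244.4] at [ 0.503 -0.081]
194 ............................................................................................
195 ............................................................................................
196 ............................................................................................
197 hh...........................................................l..............................
198 ff.......................................................ghjllli.........jjjjjjji...........
199 ff.......................................................iklmmlig.......hjkllmmlk
[... 1833 characters left out ...]
..jlnoomi..........gf
219 ii........................................................................ikmmjg..........gf
220 ii..........................................................................iih...........gf
221 ii........................................................................................gf
222 ii........................................................................................gf
223 hh........................................................................................gf
224 j.........................................................................................gf
225 ...........................................................................................h
```

Request:
send_rows:
  xyz:
    - [0, 0, 0.02]
    - [0, 0, 0.03]
    - [0, 0, 0.03]
    - [0, 0, 0.02]
    - [0, 0, 0.012]
    - [0, 0, 0.0075]
    - [0, 0, 0]
    - [0, 0, 0]
    - [0, 0, 0]
    - [0, 0, 0]
    - [0, 0, 0]
    - [0, 0, -0.02]
    - [0, 0, -0.03]
    - [0, 0, -0.04]
    - [0, 0, -0.04]
    - [0, 0, 0]
  rotation:
    - [0, 0.005, 0]
    - [0, 0, 0]
    - [0, 0, 0]
    - [0, 0, 0]
    - [0, 0, 0]
    - [0, 0, 0]
    - [0, 0, 0]
    - [0, 0, 0]
    - [0, 0, 0]
    - [0, 0, 0]
    - [0, 0, 0]
    - [0, 0, 0]
    - [0, 0, 0]
    - [0, 0, 0]
    - [0, 0, 0]
    - [0, 0, 0]
  jaw: [0, 0, 0, 0, 0, 0, 0, 0.9, 0.9, 0.9, 0.9, 0.9, 0.9, 0.9, 0.9, 0.9]
  newtons: 12

```text
time_s: 21.35
tool_pos: [0.4654, -0.3818, 0.3385]
tool_rot: [179.6, -0.7, -9.8]
force: [0.5, 0.4, 0.7]
grip_width: 0.0784
grasp_force: 0.0
```

```bash
cat > ch.py <<'E'
from h import *
T=cam('top','last_top'); im=T['image'].astype(int); r=im[...,2];b=im[...,0]
X=np.array([[.454,-.152,.02],[.454,.130,.02],[.552,.130,.02],[.552,-.152,.02]])
m=np.zeros(im.shape[:2],np.uint8); cv2.fillPoly(m,[proj(T,X).astype(np.int32)],255)
for th in (192,216,235):
    w=((r>th)&(r>1.35*b)&(m>0)).astype(np.uint8)
    c,l,st,ce=cv2.connectedComponentsWithStats(w,connectivity=4)
    for i in range(1,c):
        if st[i,4]>7:
            ys,xs=np.where(l==i); rc=cv2.minAreaRect(np.c_[xs,ys].astype(np.float32))
            print(th,st[i,4],ce[i].round(1),'rect',np.round(rc[1],1),round(rc[2]),onz(T,ce[i],.03).round(4)[:2])
E
python3 ch.py; python3 g.py .495 -.113 .1 -0.9
```

```text
192 23 [304.4 202.1] rect [7.  3.5] 72 [ 0.5379 -0.0602]
192 32 [321.1 201.6] rect [4.4 7. ] 76 [ 0.5396 -0.1163]
192 24 [311.8 205.4] rect [4. 5.] 90 [ 0.5266 -0.0848]
192 24 [259.2 206.3] rect [4. 5.] 90 [0.524  0.0919]
192 32 [324.5 208.5] rect [5. 5.] 90 [ 0.5159 -0.1274]
192 32 [320.5 215.3] rect [6. 5.] 90 [ 0.4928 -0.1136]
216 24 [321.  201.5] rect [3. 6.] 90 [ 0.5399 -0.1161]
216 17 [312.  205.6] rect [3. 5.] 90 [ 0.5258 -0.0856]
216 18 [259.  206.5] rect [3. 4.] 90 [0.5233 0.0926]
216 25 [324.4 208.4] rect [5.1 4.4] 72 [ 0.5163 -0.1269]
216 27 [320.4 215.6] rect [4.2 5.7] 45 [ 0.4918 -0.1134]
235 12 [321.2 201.7] rect [5. 2.] 0 [ 0.5394 -0.1166]
235 16 [324.5 208.5] rect [3. 3.] 90 [ 0.5159 -0.1274]
235 14 [320.5 215.5] rect [3. 3.] 90 [ 0.4921 -0.1136]
t 21.4 grasp now [ 0.4658 -0.3823  0.1719] rot [179.742   -0.4765  -9.8076] w 0.07816300073488276 F [-0.464  -1.2094 -0.8651]
shift(tool now) [-0.0163 -0.2699  0.0705] | then rotvec [ 0.0051 -0.008  -0.1555] q6 [ 52.9678 -67.1099]
```

Request:
send_rows:
  xyz:
    - [-0.002, -0.027, 0]
    - [-0.002, -0.027, 0]
    - [-0.002, -0.027, 0]
    - [-0.002, -0.027, 0]
    - [-0.002, -0.027, 0]
    - [-0.002, -0.027, 0]
    - [-0.002, -0.027, 0]
    - [-0.002, -0.027, 0]
    - [-0.002, -0.027, 0]
    - [-0.0015, -0.0265, 0]
    - [0, 0, 0.035]
    - [0, 0, 0.035]
    - [0, 0, 0]
    - [0, 0, 0]
  rotation:
    - [0, 0, 0]
    - [0, 0, 0]
    - [0, 0, 0]
    - [0, 0, 0]
    - [0, 0, 0]
    - [0, 0, 0]
    - [0, 0, 0]
    - [0, 0, 0]
    - [0, 0, 0]
    - [0, 0, 0]
    - [0, 0, 0.045]
    - [0, 0, 0.045]
    - [0, 0, 0]
    - [0, 0, 0]
  jaw: [0.4, 0.4, 0.4, 0.4, 0.4, 0.4, 0.4, 0.4, 0.4, 0.4, 0.4, 0.4, 0.4, 0.4]
  newtons: 10

```text
time_s: 22.8
tool_pos: [0.49, -0.112, 0.2606]
tool_rot: [-180.0, 0.0, -14.9]
force: [0.9, 0.0, 0.4]
grip_width: 0.0348
grasp_force: 0.0
```

```bash
python3 g.py .4925 -.1135 .033 -15
```

```text
t 22.8 grasp now [ 0.4899 -0.1119  0.0971] rot [-179.9935    0.0218  -14.9054] w 0.03482597888335536 F [0.8503 0.0086 0.3519]
shift(tool now) [0.0029 0.0008 0.0641] | then rotvec [-0.0001  0.0004  0.0017] q6 [ 37.5287 -99.5582]
```

Request:
send_rows:
  xyz:
    - [0.003, 0.001, 0.02]
    - [0, 0, 0.02]
    - [0, 0, 0.014]
    - [0, 0, 0.01]
    - [0, 0, 0]
    - [0, 0, 0]
    - [0, 0, 0]
    - [0, 0, 0]
    - [0, 0, 0]
    - [0, 0, -0.015]
    - [0, 0, -0.025]
    - [0, 0, -0.03]
    - [0, 0, 0]
  rotation:
    - [0, 0, 0]
    - [0, 0, 0]
    - [0, 0, 0]
    - [0, 0, 0]
    - [0, 0, 0]
    - [0, 0, 0]
    - [0, 0, 0]
    - [0, 0, 0]
    - [0, 0, 0]
    - [0, 0, 0]
    - [0, 0, 0]
    - [0, 0, 0]
    - [0, 0, 0]
  jaw: [0.4, 0.4, 0.4, 0.4, 0.4, 0, 0, 0, 0, 0, 0, 0, 0]
  newtons: 10

```text
time_s: 24.1
tool_pos: [0.495, -0.1138, 0.2722]
tool_rot: [179.9, -0.6, -15.0]
force: [0.5, -1.2, 0.5]
grip_width: 0.018
grasp_force: 10.0
```

```bash
python3 g.py .49 .090 .1 -5
```

```text
t 24.1 grasp now [ 0.4966 -0.1144  0.1087] rot [179.9447  -0.6034 -14.9556] w 0.017971570316236328 F [ 0.5088 -1.2229  0.4787]
shift(tool now) [-0.0575 -0.1956  0.0079] | then rotvec [ 0.0019 -0.0104 -0.1738] q6 [ 37.7921 -99.3938]
```

Request:
send_rows:
  xyz:
    - [-0.008, -0.022, 0]
    - [-0.01, -0.028, 0]
    - [-0.01, -0.028, 0]
    - [-0.01, -0.028, 0]
    - [-0.01, -0.028, 0]
    - [-0.01, -0.028, 0]
    - [-0.0095, -0.026, 0]
    - [0, 0, 0.025]
    - [0, 0, 0.025]
    - [0, 0, 0.018]
    - [0, 0, 0]
    - [0, 0, 0]
    - [0, 0, 0]
    - [0, 0, 0]
    - [0, 0, -0.02]
    - [0, 0, -0.03]
    - [0, 0, -0.03]
    - [0, 0, 0]
  rotation:
    - [0, 0, 0]
    - [0, 0, 0]
    - [0, 0, 0]
    - [0, 0, 0]
    - [0, 0, 0]
    - [0, 0, 0]
    - [0, 0, 0]
    - [0, 0, 0]
    - [0, 0, 0]
    - [0, 0, 0]
    - [0, 0, 0]
    - [0, 0, 0]
    - [0, 0, 0]
    - [0, 0, 0]
    - [0, 0, 0]
    - [0, 0, 0]
    - [0, 0, 0]
    - [0, 0, 0]
  jaw: [0, 0, 0, 0, 0, 0, 0, 0, 0, 0, 0, 0.4, 0.4, 0.4, 0.4, 0.4, 0.4, 0.4]

```text
time_s: 25.9
tool_pos: [0.4782, 0.0859, 0.2836]
tool_rot: [-179.9, -0.6, -15.0]
force: [-0.1, -0.3, 0.8]
grip_width: 0.0351
grasp_force: 0.0
```

```bash
python3 lk.py; python3 g.py .5158 -.1274 .1 -5
```

```text
top area 728 box [31 27] px [260.5 214.6] at [0.496 0.087]
top area 58 box [8 9] px [294.1 204.3] at [ 0.531 -0.026]
top area 262 box [24 13] px [316.  205.8] at [ 0.526 -0.099]
scene area 76 box [ 9 10] px [290.  216.4] at [0.476 0.082]
scene area 16 box [7 4] px [253.2 244.4] at [ 0.505 -0.076]
scene area 18 box [7 5] px [237.8 251.9] at [ 0.504 -0.129]
t 26.0 grasp now [0.4773 0.085  0.1165] rot [179.9729  -0.2647 -14.9844] w 0.034640081292812167 F [-0.4571 -0.9128 -0.3569]
shift(tool now) [0.0928 0.1953 0.0171] | then rotvec [ 0.0009 -0.0046 -0.1743] q6 [  24.5987 -122.2825]
```

```bash
python3 ch.py; python3 - <<'E'
from h import *
im=cv2.imread('pics/last_top.png').astype(int); b,g,r=im[...,0],im[...,1],im[...,2]
for y in range(196,224):
    print(y,''.join('.' if not(r[y,x]>1.35*b[y,x] and r[y,x]-b[y,x]>25) else chr(ord('a')+r[y,x]//16) for x in range(284,336)))
E
```

```text
192 30 [320.9 200.9] rect [4. 6.] 90 [ 0.5419 -0.1159]
192 19 [293.9 204.6] rect [3. 4.] 90 [ 0.5296 -0.0248]
192 30 [316.7 206.2] rect [4. 6.] 90 [ 0.524  -0.1015]
192 30 [309.2 207.7] rect [5. 5.] 90 [ 0.5187 -0.0761]
192 32 [324.5 207.7] rect [6. 5.] 90 [ 0.5187 -0.1275]
216 18 [321.3 201.1] rect [3. 5.] 90 [ 0.5415 -0.117 ]
216 9 [294. 205.] rect [2. 2.] 90 [ 0.5281 -0.0252]
216 19 [316.9 206.6] rect [3. 4.] 90 [ 0.5225 -0.102 ]
216 22 [308.9 207.9] rect [4. 4.] 90 [ 0.5181 -0.0752]
216 24 [324.5 207.9] rect [4. 5.] 90 [ 0.5181 -0.1276]
235 12 [320.8 201.1] rect [4. 2.] 0 [ 0.5414 -0.1155]
235 14 [324.5 207.7] rect [3. 3.] 90 [ 0.5186 -0.1274]
196 ....................................................
197 ....................................................
198 ........................hhhh....ijklllkkj...........
199 ......................hiiiihg...hikmmmmmki........ff
200 ...........g.........ghjjjjig...hjmooooonk........ff
201 .......ghiiihg.......fhjkkkig...hknpppppolh.......gf
202 .......ikkkkjh.......fhkllljh..ghjmoppoonk........gf
203 .......jmnnmli.......gikllkigghiijlnnnmlj
[... 451 characters left out ...]
..jlmkjh......gg
212 .......................hhhhg...........iih........gf
213 ..................................................gf
214 ..................................................gf
215 ..................................................gf
216 ..................................................gf
217 ..................................................gf
218 ..................................................gf
219 ..................................................gf
220 ..................................................gf
221 ..................................................gf
222 ..................................................gf
223 ..................................................gf
```

```bash
python3 - <<'E'
from h import *
T=cam('top'); im=T['image']; cv2.imwrite('pics/now_top.png',im); S=cam('scene');cv2.imwrite('pics/now_scene.png',S['image'])
a=cv2.resize(im[195:255,380:425],(360,480),interpolation=2); b=cv2.resize(S['image'][245:325,120:190],(420,480),interpolation=2)
cv2.imwrite('pics/sh.png',np.hstack([a,b]))
E
```

```text
(no output)
```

View pics/sh.png

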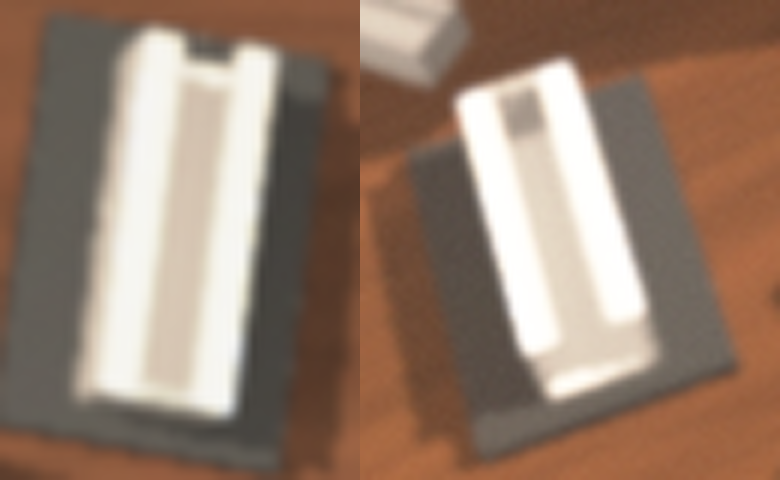

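The shaker is empty and lies on the slate. I count eight chunks, so I'll look for the ninth by differencing against the first pictures.

```bash
python3 - <<'E'
from h import *
for n in('top','scene'):
    a=cv2.imread('pics/%s0.png'%n).astype(int);b=cv2.imread('pics/now_%s.png'%n).astype(int)
    a=cv2.GaussianBlur(a.astype(np.uint8),(3,3),0).astype(int);b=cv2.GaussianBlur(b.astype(np.uint8),(3,3),0).astype(int)
    d=(np.abs(a-b).max(2)>28).astype(np.uint8)
    c,l,st,ce=cv2.connectedComponentsWithStats(d)
    print(n,[(st[i].tolist()) for i in range(1,c) if st[i,4]>7])
s=cv2.imread('pics/now_scene.png').astype(int); b,g,r=s[...,0],s[...,1],s[...,2]
for y in range(205,262):
    print(y,''.join('.' if not(r[y,x]>1.35*b[y,x] and r[y,x]-b[y,x]>25) else chr(ord('a')+r[y,x]//16) for x in range(220,320)))
E
```

```text
top [[224, 166, 271, 206, 12860], [305, 197, 26, 17, 301], [387, 198, 29, 51, 828], [403, 206, 6, 31, 83], [423, 211, 3, 12, 29], [329, 224, 8, 3, 14], [422, 225, 2, 6, 11], [494, 301, 66, 62, 2380], [260, 342, 73, 78, 1895], [346, 350, 209, 70, 7392], [343, 365, 52, 38, 634], [264, 366, 5, 10, 33], [276, 366, 7, 13, 58], [259, 379, 12, 22, 99], [323, 380, 23, 40, 468], [543, 380, 17, 14, 47], [276, 385, 14, 10, 62], [401, 389, 4, 2, 8], [533, 396, 7, 3, 12], [270, 399, 4, 6, 20], [278, 402, 12, 11, 53], [269, 407, 8, 11, 62], [278, 415, 14, 5, 57]]
scene [[0, 0, 90, 47, 1578], [0, 0, 327, 312, 19366], [118, 2, 6, 5, 20], [183, 12, 3, 4, 8], [184, 18, 5, 14, 28], [130, 20, 12, 20, 122], [0, 26, 45, 35, 464], [202, 88, 4, 2, 8], [196, 89, 20, 35, 289], [196, 116, 6, 3, 14], [200, 117, 11, 14, 89], [0, 153, 37, 46, 887], [119, 152, 32, 7, 73], [110, 175, 44, 10, 133], [47, 194, 6, 3, 11], [282, 212, 13, 11, 86], [251, 243, 6, 4, 16], [236, 250, 6, 5, 19], [122, 280, 12, 38, 96]]
205 jkkjjjjjkjkkkkkjjjkkkkkkkkkkkkkkkkkkkkkkkkkkkkkllllllllkkkkkkjjj...................jjjjjjjjjjkkkkkkj
206
[... 5176 characters left out ...]
......................................................................
256 gggggggf............................................................................................
257 ggggggggf...........................................................................................
258 ggggggggf...........................................................................................
259 gggggggggg..........................................................................................
260 gggggggghi..........................................................................................
261 ggggggghj...........................................................................................
```

```bash
python3 g.py .508 -.068 .075 0
```

```text
t 26.15 grasp now [0.4758 0.085  0.1146] rot [179.9394  -0.0201 -14.967 ] w 0.03494005616255276 F [-0.4412 -0.1324 -0.7327]
shift(tool now) [0.0707 0.1396 0.0397] | then rotvec [ 0.0011 -0.0002 -0.2612] q6 [  24.5701 -122.2807]
```

Request:
send_rows:
  xyz:
    - [0.014, 0.028, 0]
    - [0.014, 0.028, 0]
    - [0.014, 0.028, 0]
    - [0.014, 0.028, 0]
    - [0.0147, 0.0276, 0]
    - [0, 0, 0.02]
    - [0, 0, 0.02]
    - [0, 0, 0]
  rotation:
    - [0, 0, 0]
    - [0, 0, 0]
    - [0, 0, 0]
    - [0, 0, 0]
    - [0, 0, 0]
    - [0, 0, -0.13]
    - [0, 0, -0.131]
    - [0, 0, 0]
  jaw: [0, 0, 0, 0, 0, 0, 0, 0]

```text
time_s: 26.95
tool_pos: [0.5068, -0.068, 0.2357]
tool_rot: [-179.9, 0.3, -0.0]
force: [-0.1, 0.8, 0.1]
grip_width: 0.0003
grasp_force: 0.0
```

```bash
python3 g.py .508 -.068 .048 0; python3 lk.py
```

```text
t 26.95 grasp now [ 0.5059 -0.0677  0.0722] rot [-179.9233    0.3059   -0.0083] w 0.0002817530732562436 F [-0.0735  0.7669  0.1073]
shift(tool now) [0.0013 0.0001 0.0242] | then rotvec [-0.0013  0.0053 -0.0001] q6 [ 35.1471 -92.3007]
top area 875 box [34 28] px [315.4 213.3] at [ 0.5   -0.097]
top area 61 box [9 8] px [259.2 205.7] at [0.526 0.092]
top area 55 box [8 8] px [260.6 220.4] at [0.476 0.087]
scene area 82 box [10 10] px [289.8 216.3] at [0.475 0.082]
scene area 7 box [3 3] px [261.7 226. ] at [ 0.459 -0.015]
scene area 8 box [3 3] px [250.1 232.1] at [ 0.459 -0.058]
scene area 19 box [7 5] px [253.3 244.1] at [ 0.505 -0.075]
scene area 22 box [7 5] px [237.8 251.7] at [ 0.503 -0.129]
```

Request:
send_rows:
  xyz:
    - [0.001, 0, 0.012]
    - [0, 0, 0.008]
    - [0, 0, 0.003]
    - [0, 0, 0.002]
    - [0, 0, 0]
  rotation:
    - [0, 0, 0]
    - [0, 0, 0]
    - [0, 0, 0]
    - [0, 0, 0]
    - [0, 0, 0]
  jaw: [0, 0, 0, 0, 0]

```text
time_s: 27.55
tool_pos: [0.5097, -0.0678, 0.2141]
tool_rot: [180.0, -0.1, -0.0]
force: [-0.2, 0.7, 0.1]
grip_width: 0.0004
grasp_force: 0.0
```

Request:
send_rows:
  xyz:
    - [0, 0, 0.002]
    - [0, 0, 0]
    - [0, 0, 0.001]
    - [0, 0, 0]
  rotation:
    - [0, 0, 0]
    - [0, 0, 0]
    - [0, 0, 0]
    - [0, 0, 0]
  jaw: [0, 0, 0, 0]

```text
time_s: 27.95
tool_pos: [0.5105, -0.0677, 0.2125]
tool_rot: [179.9, -0.2, -0.0]
force: [-1.3, 0.6, 6.5]
grip_width: 0.0006
grasp_force: 3.5
```

Request:
send_rows:
  xyz:
    - [-0.003, 0.001, 0]
    - [-0.004, 0.002, 0]
    - [-0.005, 0.004, 0]
    - [-0.005, 0.004, 0]
    - [-0.005, 0.004, 0]
    - [-0.005, 0.004, 0]
    - [-0.003, 0.002, 0]
    - [0, 0, 0]
  rotation:
    - [0, 0, 0]
    - [0, 0, 0]
    - [0, 0, 0]
    - [0, 0, 0]
    - [0, 0, 0]
    - [0, 0, 0]
    - [0, 0, 0]
    - [0, 0, 0]
  jaw: [0, 0, 0, 0, 0, 0, 0, 0]

```text
time_s: 28.75
tool_pos: [0.4804, -0.0891, 0.2125]
tool_rot: [179.9, -0.3, -0.0]
force: [0.5, 1.7, 7.8]
grip_width: 0.0005
grasp_force: 3.6
```

Request:
send_rows:
  xyz:
    - [0, 0, -0.015]
    - [0, 0, -0.03]
    - [0, 0, -0.03]
    - [0, -0.03, 0]
    - [0, -0.04, 0]
    - [0, -0.04, 0]
    - [0, -0.04, 0]
    - [0, -0.03, 0]
    - [0, 0, 0]
  rotation:
    - [0, 0, 0]
    - [0, 0, 0]
    - [0, 0, 0]
    - [0, 0, 0]
    - [0, 0, 0]
    - [0, 0, 0]
    - [0, 0, 0]
    - [0, 0, 0]
    - [0, 0, 0]
  jaw: [0, 0, 0, 0, 0, 0, 0.35, 0.35, 0.35]

```text
time_s: 29.65
tool_pos: [0.4785, 0.0958, 0.286]
tool_rot: [-179.9, -0.1, 0.4]
force: [-0.5, -0.3, 0.5]
grip_width: 0.0169
grasp_force: 0.0
```

```bash
python3 ch.py; python3 - <<'E'
from h import *
im=cv2.imread('pics/last_top.png').astype(int); b,g,r=im[...,0],im[...,1],im[...,2]
for y in range(196,224):
    print(y,''.join('.' if not(r[y,x]>1.35*b[y,x] and r[y,x]-b[y,x]>25) else chr(ord('a')+r[y,x]//16) for x in range(284,336)))
E
```

```text
192 41 [320.9 202.7] rect [5. 7.] 90 [ 0.536  -0.1157]
192 14 [308.7 203.9] rect [4. 3.] 0 [ 0.532  -0.0747]
192 25 [294. 206.] rect [4. 4.] 90 [ 0.5247 -0.0252]
192 100 [320.6 212.2] rect [ 9.  18.9] 60 [ 0.5032 -0.114 ]
216 34 [321.1 202.6] rect [5. 6.] 90 [ 0.5361 -0.1164]
216 10 [308.5 204. ] rect [2. 3.] 90 [ 0.5315 -0.0739]
216 14 [294.1 206.1] rect [4. 2.] 90 [ 0.5242 -0.0254]
216 49 [323.4 210. ] rect [ 4. 12.] 90 [ 0.5108 -0.1236]
216 21 [315.2 216.5] rect [4.4 4.4] 76 [ 0.4886 -0.0959]
235 20 [321.  202.5] rect [3. 4.] 90 [ 0.5365 -0.116 ]
235 14 [326.6 210.2] rect [3.2 3.8] 72 [ 0.51   -0.1344]
196 ....................................................
197 ....................................................
198 ....................................................
199 .................................gghiiiih.........ff
200 .......................ffff.....gikmnnnnlh........ff
201 .....................ghiijih....hknoppppoj........gf
202 .........ghhg........hjklmljg...iknpppppok........gf
203 .......hjkklkh.......ilnnonlh...ilopppppolg.......gf
204 .......jmnnnmi.......ilnoon
[... 408 characters left out ...]
oonnnoppponi..gg
212 ................................jlnoonljknoonnkh..gf
213 .............................jjjlmnnlkhghkmljih...gf
214 ............................kmmmnnmkig...ghh......gf
215 ............................lnoooomi..............gf
216 ............................knoooomi..............gf
217 ............................kmoooomj..............gf
218 ............................jmooonnkg.............gf
219 ............................ilnnnmlj..............gf
220 .............................jllkjhg..............gf
221 ..............................ihhg................gf
222 ..................................................gf
223 ..................................................gf
```

Request:
send_rows:
  xyz:
    - [0.0017, 0.038, 0]
    - [0.0017, 0.038, 0]
    - [0.0017, 0.038, 0]
    - [0.0017, 0.038, 0]
    - [0.0017, 0.0388, 0]
    - [0, 0, 0.03]
    - [0, 0, 0]
    - [0, 0, 0]
  rotation:
    - [0, 0, 0]
    - [0, 0, 0]
    - [0, 0, 0]
    - [0, 0, 0]
    - [0, 0, 0]
    - [0, 0, -0.1]
    - [0, 0, 0]
    - [0, 0, 0]
  jaw: [0.38, 0.38, 0.38, 0.38, 0.38, 0.38, 0.38, 0.38]

```text
time_s: 30.5
tool_pos: [0.4873, -0.1, 0.2557]
tool_rot: [-180.0, 0.0, 5.6]
force: [0.1, 0.2, 1.3]
grip_width: 0.0329
grasp_force: 0.0
```

```bash
python3 g.py .487 -.0955 .033 6
```

```text
t 30.5 grasp now [ 0.4873 -0.1     0.0922] rot [-179.9974    0.0288    5.554 ] w 0.03294116968728431 F [0.122  0.1868 1.3458]
shift(tool now) [ 0.0001 -0.0045  0.0592] | then rotvec [-0.      0.0005 -0.0078] q6 [ 39.7955 -81.0465]
```

Request:
send_rows:
  xyz:
    - [0, -0.0045, 0.02]
    - [0, 0, 0.02]
    - [0, 0, 0.012]
    - [0, 0, 0.007]
    - [0, 0, 0]
    - [0, 0, 0]
    - [0, 0, 0]
    - [0, 0, 0]
    - [0, 0, -0.02]
    - [0, 0, -0.03]
    - [-0.003, -0.03, 0]
    - [-0.003, -0.03, 0]
    - [-0.003, -0.026, 0]
    - [0, 0, 0.025]
    - [0, 0, 0.023]
    - [0, 0, 0]
    - [0, 0, 0]
    - [0, 0, 0]
    - [0, 0, 0]
  rotation:
    - [0, 0, 0]
    - [0, 0, 0]
    - [0, 0, 0]
    - [0, 0, 0]
    - [0, 0, 0]
    - [0, 0, 0]
    - [0, 0, 0]
    - [0, 0, 0]
    - [0, 0, 0]
    - [0, 0, 0]
    - [0, 0, 0]
    - [0, 0, 0]
    - [0, 0, 0]
    - [0, 0, 0]
    - [0, 0, 0]
    - [0, 0, 0]
    - [0, 0, 0]
    - [0, 0, 0]
    - [0, 0, 0]
  jaw: [0.38, 0.38, 0.38, 0.38, 0.38, 0, 0, 0, 0, 0, 0, 0, 0, 0, 0, 0, 0.38, 0.38, 0.38]
  newtons: 10

```text
time_s: 32.4
tool_pos: [0.4707, -0.0107, 0.2]
tool_rot: [179.9, -0.2, 5.7]
force: [-0.0, -0.8, -0.1]
grip_width: 0.0311
grasp_force: 0.0
```

```bash
python3 g.py .46 -.30 .16 -9.8
```

```text
t 32.4 grasp now [ 0.4713 -0.0109  0.0365] rot [179.9038  -0.1902   5.6847] w 0.03107196108731815 F [-0.0041 -0.7867 -0.1079]
shift(tool now) [-0.0389  0.287  -0.1231] | then rotvec [ 0.0012 -0.0035  0.2703] q6 [ 32.8158 -93.8723]
```

Lift and move to −y, clear of the drawer, to look.

Request:
send_rows:
  xyz:
    - [0, 0, -0.03]
    - [0, 0, -0.045]
    - [0, 0, -0.048]
    - [-0.004, 0.032, 0]
    - [-0.004, 0.032, 0]
    - [-0.004, 0.032, 0]
    - [-0.004, 0.032, 0]
    - [-0.004, 0.032, 0]
    - [-0.004, 0.032, 0]
    - [-0.004, 0.032, 0]
    - [-0.004, 0.032, 0]
    - [-0.004, 0.031, 0]
    - [0, 0, 0]
    - [0, 0, 0]
  rotation:
    - [0, 0, 0]
    - [0, 0, 0]
    - [0, 0, 0]
    - [0, 0, 0.03]
    - [0, 0, 0.03]
    - [0, 0, 0.03]
    - [0, 0, 0.03]
    - [0, 0, 0.03]
    - [0, 0, 0.03]
    - [0, 0, 0.03]
    - [0, 0, 0.03]
    - [0, 0, 0.03]
    - [0, 0, 0]
    - [0, 0, 0]
  jaw: [0.4, 0.4, 0.4, 0.4, 0.4, 0.4, 0.4, 0.4, 0.4, 0.4, 0.4, 0.4, 0.4, 0.4]

```text
time_s: 33.8
tool_pos: [0.4281, -0.2965, 0.3224]
tool_rot: [180.0, -0.1, -9.9]
force: [0.0, 0.2, 0.2]
grip_width: 0.0348
grasp_force: 0.0
```

```bash
python3 ch.py|grep ^192; python3 - <<'E'
from h import *
S=cam('scene','last_scene')
im=cv2.imread('pics/last_top.png')
a=cv2.resize(im[160:240,230:350],(780,300) if 0 else (600,400),interpolation=cv2.INTER_CUBIC)
cv2.imwrite('pics/k.png',a)
# diffs outside arm, common to arm-left and arm-right pictures
for n in('top','scene'):
    z=cv2.imread('pics/%s0.png'%n);D=1
    for f in('now_%s'%n,'last_%s'%n):
        b=cv2.imread('pics/%s.png'%f); D=D&(np.abs(cv2.GaussianBlur(z,(3,3),0).astype(int)-cv2.GaussianBlur(b,(3,3),0)).max(2)>25)
    c,l,st,ce=cv2.connectedComponentsWithStats(D.astype(np.uint8))
    print(n,[st[i].tolist() for i in range(1,c) if st[i,4]>7])
E
```

```text
192 36 [321.3 202. ] rect [4. 7.] 90 [ 0.5383 -0.1171]
192 8 [308.4 203.2] rect [1.8 3.1] 63 [ 0.534  -0.0736]
192 24 [293.9 205.1] rect [4. 4.] 90 [ 0.5279 -0.0249]
192 23 [259.3 206.6] rect [4. 5.] 90 [0.5229 0.0915]
192 58 [323.2 208.7] rect [ 5. 12.] 90 [ 0.5153 -0.123 ]
192 33 [289.2 220.3] rect [5. 6.] 90 [ 0.4759 -0.0088]
192 37 [260.6 221.9] rect [6. 5.] 90 [0.4707 0.0868]
top [[316, 198, 15, 16, 166], [387, 198, 29, 51, 878], [291, 201, 11, 9, 61], [306, 200, 7, 7, 38], [255, 204, 8, 7, 38], [262, 207, 7, 6, 31], [422, 211, 4, 25, 50], [286, 217, 7, 9, 33], [254, 218, 19, 9, 69], [284, 228, 26, 2, 43], [373, 253, 60, 45, 1118], [472, 301, 88, 73, 2427], [349, 349, 206, 71, 6628], [278, 355, 14, 8, 57], [260, 359, 15, 9, 43], [289, 361, 13, 12, 62], [342, 365, 34, 14, 137], [264, 366, 6, 8, 29], [311, 373, 7, 5, 28], [323, 377, 23, 38, 398], [347, 376, 48, 28, 459], [557, 379, 3, 10, 27], [303, 382, 5, 5, 12], [314, 383, 3, 8, 19], [259, 384, 3, 4, 8], [279, 386, 8, 5, 29], [533, 387, 22, 12, 57], [262, 388, 5, 5, 16], [301, 391, 6, 14, 27], [318, 394, 8, 19, 58], [270, 398, 5, 8, 24], [294, 399, 3, 21, 36], [501, 399, 28, 14, 98], [530, 402, 17, 18, 171], [347, 405, 8, 1, 8], [269, 407, 8, 10, 62], [297, 411, 15, 9, 81], [496, 412, 4, 3, 8], [285, 414, 7, 6, 32], [278, 416, 6, 4, 15]]
scene [[0, 0, 94, 62, 2210], [123, 0, 48, 98, 1166], [155, 0, 41, 89, 1607], [122, 4, 3, 4, 9], [128, 19, 16, 29, 191], [198, 79, 10, 8, 41], [184, 86, 11, 17, 66], [206, 89, 6, 5, 16], [196, 93, 7, 10, 41], [167, 107, 7, 14, 28], [198, 116, 4, 3, 8], [194, 127, 4, 5, 12], [0, 153, 32, 46, 876], [125, 153, 19, 3, 19], [148, 152, 7, 2, 9], [134, 175, 22, 6, 33], [110, 181, 10, 4, 31], [264, 209, 11, 6, 19], [282, 211, 13, 11, 77], [257, 225, 11, 9, 44], [229, 226, 11, 6, 21], [131, 238, 4, 3, 9], [158, 240, 5, 3, 13], [235, 250, 7, 5, 19], [136, 252, 38, 60, 1184], [102, 265, 22, 7, 110], [121, 279, 13, 39, 123]]
```

View pics/k.png

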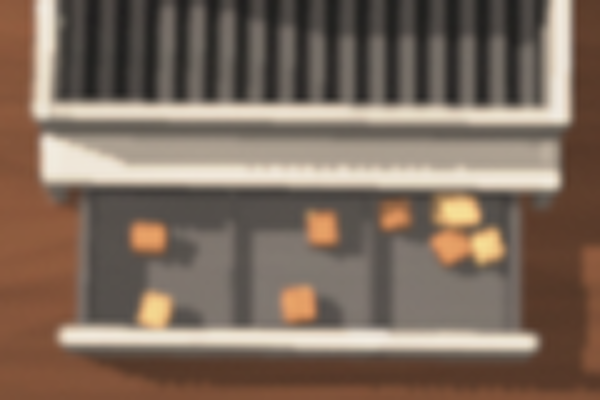

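```bash
python3 g.py .533 -.1165 .1 0
```

```text
t 33.9 grasp now [ 0.4293 -0.295   0.1589] rot [179.9974  -0.133   -9.6735] w 0.03486943833904487 F [ 0.0373  0.4454 -0.847 ]
shift(tool now) [ 0.0725 -0.1933  0.0591] | then rotvec [ 0.0002 -0.0023 -0.1688] q6 [ 52.6941 -70.4833]
```

Request:
send_rows:
  xyz:
    - [0.012, -0.032, 0]
    - [0.012, -0.032, 0]
    - [0.012, -0.032, 0]
    - [0.012, -0.032, 0]
    - [0.012, -0.032, 0]
    - [0.0125, -0.0333, 0]
    - [0, 0, 0.025]
    - [0, 0, 0.025]
    - [0, 0, 0]
    - [0, 0, 0]
  rotation:
    - [0, 0, 0]
    - [0, 0, 0]
    - [0, 0, 0]
    - [0, 0, 0]
    - [0, 0, 0]
    - [0, 0, 0]
    - [0, 0, -0.085]
    - [0, 0, -0.084]
    - [0, 0, 0]
    - [0, 0, 0]
  jaw: [0.39, 0.39, 0.39, 0.39, 0.39, 0.39, 0.39, 0.39, 0.39, 0.39]

```text
time_s: 34.9
tool_pos: [0.5328, -0.1168, 0.2726]
tool_rot: [180.0, -0.1, -0.1]
force: [1.1, 0.8, 0.1]
grip_width: 0.0339
grasp_force: 0.0
```

```bash
python3 g.py .533 -.1165 .052 0
```

```text
t 34.9 grasp now [ 0.533  -0.1168  0.1091] rot [179.9807  -0.0808  -0.1025] w 0.03388156643501105 F [1.1297 0.7826 0.145 ]
shift(tool now) [ 0.0001 -0.0003  0.0571] | then rotvec [ 0.0003 -0.0014 -0.0018] q6 [ 38.0955 -87.3452]
```

Request:
send_rows:
  xyz:
    - [0, 0, 0.02]
    - [0, 0, 0.02]
    - [0, 0, 0.012]
    - [0, 0, 0.005]
    - [0, 0, 0]
    - [0, 0, 0]
    - [0, 0, 0]
    - [0, 0, 0]
  rotation:
    - [0, 0, 0]
    - [0, 0, 0]
    - [0, 0, 0]
    - [0, 0, 0]
    - [0, 0, 0]
    - [0, 0, 0]
    - [0, 0, 0]
    - [0, 0, 0]
  jaw: [0.39, 0.39, 0.39, 0.39, 0.39, 0, 0, 0]
  newtons: 10

```text
time_s: 35.7
tool_pos: [0.5335, -0.1181, 0.2164]
tool_rot: [179.9, -0.2, -0.1]
force: [0.3, -1.7, 4.9]
grip_width: 0.0232
grasp_force: 10.6
```

Request:
send_rows:
  xyz:
    - [0, 0, -0.02]
    - [0, 0, -0.03]
    - [-0.004, -0.02, 0]
    - [-0.008, -0.028, 0]
    - [-0.008, -0.03, 0]
    - [-0.008, -0.028, 0]
    - [-0.005, -0.018, 0]
    - [0, 0, 0.02]
    - [0, 0, 0.025]
    - [0, 0, 0.018]
    - [0, 0, 0]
    - [0, 0, 0]
    - [0, 0, 0]
    - [0, 0, -0.015]
    - [0, 0, -0.03]
    - [0, 0, -0.04]
    - [0, 0, -0.04]
  rotation:
    - [0, 0, 0]
    - [0, 0, 0]
    - [0, 0, 0]
    - [0, 0, 0]
    - [0, 0, 0]
    - [0, 0, 0]
    - [0, 0, 0]
    - [0, 0, 0]
    - [0, 0, 0]
    - [0, 0, 0]
    - [0, 0, 0]
    - [0, 0, 0]
    - [0, 0, 0]
    - [0, 0, 0]
    - [0, 0, 0]
    - [0, 0, 0]
    - [0, 0, 0]
  jaw: [0, 0, 0, 0, 0, 0, 0, 0, 0, 0, 0, 0.32, 0.32, 0.32, 0.32, 0.32, 0.32]

```text
time_s: 37.4
tool_pos: [0.4996, 0.0069, 0.3302]
tool_rot: [179.9, -0.2, -0.0]
force: [0.5, -0.2, 0.2]
grip_width: 0.0278
grasp_force: 0.0
```

Request:
send_rows:
  xyz:
    - [-0.01, 0.04, 0]
    - [-0.01, 0.04, 0]
    - [-0.01, 0.04, 0]
    - [-0.01, 0.04, 0]
    - [-0.01, 0.04, 0]
    - [-0.01, 0.04, 0]
    - [0, 0.04, 0]
    - [0, 0, 0]
  rotation:
    - [0, 0, 0]
    - [0, 0, 0]
    - [0, 0, 0]
    - [0, 0, 0]
    - [0, 0, 0]
    - [0, 0, 0]
    - [0, 0, 0]
    - [0, 0, 0]
  jaw: [0, 0, 0, 0, 0, 0, 0, 0]

```text
time_s: 38.2
tool_pos: [0.4378, -0.2794, 0.3293]
tool_rot: [179.7, -0.2, -0.6]
force: [0.1, -0.7, 0.4]
grip_width: 0.0005
grasp_force: 0.0
```

```bash
python3 ch.py|grep ^192;  python3 - <<'E'
from h import *
im=cv2.imread('pics/last_top.png').astype(int); b,g,r=im[...,0],im[...,1],im[...,2]
for y in range(196,226):
    print(y,''.join('.' if not(r[y,x]>1.35*b[y,x] and r[y,x]-b[y,x]>25) else chr(ord('a')+r[y,x]//16) for x in range(250,336)))
E
python3 g.py .40 -.01 .04 -.5
```

```text
192 8 [308.4 203.2] rect [1.8 3.1] 63 [ 0.534  -0.0736]
192 23 [294.  205.2] rect [4. 4.] 90 [ 0.5276 -0.0252]
192 24 [259.4 206.8] rect [4. 5.] 90 [0.5221 0.0912]
192 66 [322.7 208.8] rect [ 6. 13.] 90 [ 0.515  -0.1212]
192 39 [284.1 213.4] rect [5. 6.] 90 [0.4994 0.0082]
192 34 [289.2 220.4] rect [5. 6.] 90 [ 0.4756 -0.0089]
192 37 [260.6 221.9] rect [6. 5.] 90 [0.4707 0.0868]
196 ......................................................................................
197 ......................................................................................
198 ...................................................................iiiiii.............
199 .........................................................fffff....gijkkkjh..........ff
200 ........................................................ghiiih....hjkklkki..........ff
201 .............................................g.........ghjjkjig...hjklllki..........gf
202 .........................................hijjjjg.......giklmljg...iklmmmli..........gf
203 .........................................jlmmmli.......gkmnnnkh...jmnnnnmj...
[... 1542 characters left out ...]
............gf
221 .......hmopppnj.....................lnoooomi........................................gf
222 .......inppponi.....................knoonnmh........................................gf
223 .......jnpppomh.....................kmnmmljg........................................gf
224 .......jmooookh......................jkjihh.........................................gf
225 ........lnnnmk......................................................................gf
t 38.25 grasp now [ 0.4394 -0.2765  0.1655] rot [179.878   -0.2243  -0.3714] w 0.0004573608962030018 F [0.8772 0.7091 0.1012]
shift(tool now) [-0.041  -0.2662  0.1248] | then rotvec [ 0.0021 -0.0039  0.0022] q6 [ 50.7049 -63.3463]
```

Nine chunks confirmed: 2, 3 and 4, all flat. Next, push the drawer in.

Request:
send_rows:
  xyz:
    - [-0.004, -0.03, 0.01]
    - [-0.004, -0.03, 0.01]
    - [-0.004, -0.03, 0.01]
    - [-0.004, -0.03, 0.01]
    - [-0.004, -0.03, 0.01]
    - [-0.004, -0.03, 0.01]
    - [-0.004, 0, 0.02]
    - [0, 0, 0.02]
    - [0, 0, 0.01]
    - [0, 0, 0.007]
    - [0, 0, 0]
    - [0, 0, 0]
  rotation:
    - [0, 0, 0]
    - [0, 0, 0]
    - [0, 0, 0]
    - [0, 0, 0]
    - [0, 0, 0]
    - [0, 0, 0]
    - [0, 0, 0]
    - [0, 0, 0]
    - [0, 0, 0]
    - [0, 0, 0]
    - [0, 0, 0]
    - [0, 0, 0]
  jaw: [0, 0, 0, 0, 0, 0, 0, 0, 0, 0, 0, 0]

```text
time_s: 39.45
tool_pos: [0.4124, -0.0935, 0.2107]
tool_rot: [179.9, -0.2, -0.1]
force: [-0.9, 0.8, -0.4]
grip_width: 0.0005
grasp_force: 0.0
```

```bash
python3 g.py .528 -.095 .048 0
```

```text
t 39.45 grasp now [ 0.4128 -0.0936  0.0472] rot [179.9414  -0.163   -0.0665] w 0.0004528181348535298 F [-0.8708  0.8274 -0.4056]
shift(tool now) [ 0.1156  0.0014 -0.0005] | then rotvec [ 0.001  -0.0028 -0.0012] q6 [ 41.0131 -83.0523]
```

Request:
send_rows:
  xyz:
    - [0.006, 0, 0]
    - [0.006, 0, 0]
    - [0.006, 0, 0]
    - [0.007, 0, 0]
    - [0.008, 0, 0]
    - [0.008, 0, 0]
    - [0.008, 0, 0]
    - [0.008, 0, 0]
    - [0.008, 0, 0]
    - [0.008, 0, 0]
    - [0.008, 0, 0]
    - [0.006, 0, 0]
    - [0.005, 0, 0]
    - [0.004, 0, 0]
    - [0, 0, 0]
  rotation:
    - [0, 0, 0]
    - [0, 0, 0]
    - [0, 0, 0]
    - [0, 0, 0]
    - [0, 0, 0]
    - [0, 0, 0]
    - [0, 0, 0]
    - [0, 0, 0]
    - [0, 0, 0]
    - [0, 0, 0]
    - [0, 0, 0]
    - [0, 0, 0]
    - [0, 0, 0]
    - [0, 0, 0]
    - [0, 0, 0]
  jaw: [0, 0, 0, 0, 0, 0, 0, 0, 0, 0, 0, 0, 0, 0, 0]

```text
time_s: 40.95
tool_pos: [0.5087, -0.0933, 0.2104]
tool_rot: [180.0, -0.2, -0.1]
force: [-0.2, 0.4, -0.4]
grip_width: 0.0003
grasp_force: 0.0
```

Request:
send_rows:
  xyz:
    - [0.003, 0, 0]
    - [0.003, 0, 0]
    - [0.003, 0, 0]
    - [0.003, 0, 0]
    - [0.003, 0, 0]
    - [0.003, 0, 0]
    - [0, 0, 0]
  rotation:
    - [0, 0, 0]
    - [0, 0, 0]
    - [0, 0, 0]
    - [0, 0, 0]
    - [0, 0, 0]
    - [0, 0, 0]
    - [0, 0, 0]
  jaw: [0, 0, 0, 0, 0, 0, 0]

```text
time_s: 41.65
tool_pos: [0.5231, -0.0936, 0.2091]
tool_rot: [179.9, 0.4, -0.1]
force: [-8.3, -0.8, 0.8]
grip_width: 0.0004
grasp_force: 3.9
```

Request:
send_rows:
  xyz:
    - [0.002, 0, 0]
    - [0.002, 0, 0]
    - [0, 0, 0]
  rotation:
    - [0, 0, 0]
    - [0, 0, 0]
    - [0, 0, 0]
  jaw: [0, 0, 0]

```text
time_s: 41.95
tool_pos: [0.527, -0.0936, 0.209]
tool_rot: [180.0, 0.5, -0.1]
force: [-11.4, 0.0, 4.8]
grip_width: 0.0004
grasp_force: 5.6
```

Request:
send_rows:
  xyz:
    - [0.002, 0, 0]
    - [0.002, 0, 0]
    - [0, 0, 0]
  rotation:
    - [0, 0, 0]
    - [0, 0, 0]
    - [0, 0, 0]
  jaw: [0, 0, 0]

```text
time_s: 42.25
tool_pos: [0.5286, -0.0936, 0.2089]
tool_rot: [179.9, 1.0, -0.1]
force: [-22.1, 1.0, 15.5]
grip_width: 0.0004
grasp_force: 11.1
```

Request:
send_rows:
  xyz:
    - [-0.004, 0, 0]
    - [-0.02, 0, 0]
    - [-0.03, 0, -0.02]
    - [-0.03, 0, -0.05]
    - [0, 0.03, -0.04]
    - [0, 0.04, 0]
    - [0, 0.04, 0]
    - [0, 0.04, 0]
    - [0, 0.04, 0]
    - [0, 0, 0]
  rotation:
    - [0, 0, 0]
    - [0, 0, 0]
    - [0, 0, 0]
    - [0, 0, 0]
    - [0, 0, 0]
    - [0, 0, 0]
    - [0, 0, 0]
    - [0, 0, 0]
    - [0, 0, 0]
    - [0, 0, 0]
  jaw: [0, 0, 0, 0, 0, 0, 0.9, 0.9, 0.9, 0.9]

```text
time_s: 43.25
tool_pos: [0.4526, -0.2896, 0.3134]
tool_rot: [179.8, -0.2, -0.5]
force: [0.2, 1.1, 0.0]
grip_width: 0.0249
grasp_force: 0.0
```

```bash
python3 g.py .4637 -.381 .14 -9.8; python3 - <<'E'
from h import *
T=cam('top','p'); S=cam('scene','ps')
im=T['image'].astype(int)
for x in(260,290,320): print(x,[int(v) for v in im[180:208,x].mean(1)])
print(onz(T,(290,195),.068),onz(T,(290,200),.056), proj(T,[[.5375,0,.056],[.5475,0,.056],[.5475,0,.068],[.5775,0,.068]]))
# shaker on slate
c=im.min(2)>195; 
m=np.zeros(c.shape,np.uint8); m[195:255,380:425]=c[195:255,380:425]
n,l,st,ce=cv2.connectedComponentsWithStats(m)
for i in range(1,n):
    if st[i,4]>40: 
        ys,xs=np.where(l==i); print(st[i],cv2.minAreaRect(np.c_[xs,ys].astype(np.float32)))
E
```

```text
t 43.25 grasp now [ 0.4531 -0.2903  0.1499] rot [179.7637  -0.196   -0.55  ] w 0.024900579150408834 F [0.2162 1.0841 0.0124]
shift(tool now) [0.012  0.0912 0.0103] | then rotvec [ 0.0038 -0.0037  0.1614] q6 [ 51.4453 -64.3203]
260 [116, 192, 216, 182, 119, 94, 101, 127, 149, 157, 158, 158, 173, 209, 225, 223, 191, 173, 209, 216, 176, 117, 89, 77, 68, 63, 63, 68]
290 [108, 190, 220, 201, 147, 104, 97, 117, 143, 155, 157, 158, 167, 196, 219, 224, 203, 167, 178, 206, 179, 111, 82, 78, 68, 63, 63, 65]
320 [71, 137, 196, 204, 162, 110, 93, 104, 135, 153, 158, 158, 159, 176, 210, 224, 212, 170, 163, 198, 189, 139, 99, 86, 75, 64, 61, 62]
[ 0.55394076 -0.01147558  0.068     ] [ 0.53973134 -0.01153443  0.056     ] [[286.51599268 200.668148  ]
 [286.50837075 197.71697827]
 [286.51469106 196.92139753]
 [286.49174938 188.04377208]]
```

```bash
python3 - <<'E'
from h import *
T=cam('top')
f=lambda L,z:np.array([onz(T,(380+x/8-.4,195+y/8-.4),z)[:2] for x,y in L])
a=f([(45,10),(330,65),(280,465),(0,425)],.012); b=f([(135,28),(280,48),(235,415),(95,400)],.054)
for q in(a,b):
    d=(q[0]+q[1]-q[2]-q[3])/2; print(q.mean(0),np.linalg.norm(d),np.degrees(np.arctan2(d[1],d[0])))
E
```

```text
[ 0.46411793 -0.38171586] 0.17569076212229062 -9.401900127728522
[ 0.46491291 -0.38012023] 0.15494448458881618 -9.3846630236126
```

Drawer is home. I'll lift the shaker and lay it back now, to keep the order asked.

Request:
send_rows:
  xyz:
    - [0.003, 0.023, 0]
    - [0.003, 0.023, 0]
    - [0.003, 0.023, 0]
    - [0.003, 0.0225, 0]
    - [0, 0, 0]
    - [0, 0, 0]
    - [0, 0, 0.03]
    - [0, 0, 0.03]
    - [0, 0, 0.03]
    - [0, 0, 0.015]
    - [0, 0, 0.008]
    - [0, 0, 0]
  rotation:
    - [0, 0, 0]
    - [0, 0, 0]
    - [0, 0, 0]
    - [0, 0, 0]
    - [0, 0, 0.08]
    - [0, 0, 0.081]
    - [0, 0, 0]
    - [0, 0, 0]
    - [0, 0, 0]
    - [0, 0, 0]
    - [0, 0, 0]
    - [0, 0, 0]
  jaw: [1, 1, 1, 1, 1, 1, 1, 1, 1, 1, 1, 1]

```text
time_s: 44.6
tool_pos: [0.4662, -0.3743, 0.2]
tool_rot: [-180.0, -0.1, -9.2]
force: [-0.0, 0.5, 0.2]
grip_width: 0.087
grasp_force: 0.0
```

Request:
send_rows:
  xyz:
    - [0, 0, 0]
    - [0, 0, 0]
    - [0, 0, 0]
    - [0, 0, 0]
    - [0, 0, 0]
    - [0, 0, 0]
    - [0, 0, -0.02]
    - [0, 0, -0.02]
    - [0, 0, 0]
    - [0, 0, 0.02]
    - [0, 0, 0.013]
    - [0, 0, 0.0065]
    - [0, 0, 0]
    - [0, 0, 0]
    - [0, 0, 0]
    - [0, 0, 0]
    - [0, 0, -0.02]
    - [0, 0, -0.03]
    - [0, 0, -0.04]
    - [0, 0, -0.04]
  rotation:
    - [0, 0, 0]
    - [0, 0, 0]
    - [0, 0, 0]
    - [0, 0, 0]
    - [0, 0, 0]
    - [0, 0, 0]
    - [0, 0, 0]
    - [0, 0, 0]
    - [0, 0, 0]
    - [0, 0, 0]
    - [0, 0, 0]
    - [0, 0, 0]
    - [0, 0, 0]
    - [0, 0, 0]
    - [0, 0, 0]
    - [0, 0, 0]
    - [0, 0, 0]
    - [0, 0, 0]
    - [0, 0, 0]
    - [0, 0, 0]
  jaw: [0, 0, 0, 0, 0, 0, 0, 0, 0, 0, 0, 0, 0, 1, 1, 1, 1, 1, 1, 1]
  newtons: 25

```text
time_s: 46.6
tool_pos: [0.4654, -0.3748, 0.3317]
tool_rot: [180.0, -0.1, -9.3]
force: [0.4, -0.5, -0.0]
grip_width: 0.0862
grasp_force: 0.0
```

```bash
python3 - <<'E'
from h import *
T=cam('top','q'); S=cam('scene','qs')
for nm,lo,hi in(('yel',(20,150,140),(34,255,255)),('pale',(15,15,190),(45,140,255))):
    P=[]
    for c,(x0,y0,x1,y1) in((T,(140,180,235,265)),(S,(300,155,405,215))):
        m=cv2.inRange(cv2.cvtColor(c['image'],cv2.COLOR_BGR2HSV),lo,hi); k=np.zeros_like(m);k[y0:y1,x0:x1]=m[y0:y1,x0:x1]
        n,l,st,ce=cv2.connectedComponentsWithStats(k)
        print(nm,[(st[i].tolist(),ce[i].round(1).tolist(),onz(c,ce[i],.052).round(3)[:2].tolist()) for i in range(1,n) if st[i,4]>25])
E
python3 g.py .45 -.25 .30 0
```

```text
yel []
yel [([359, 168, 17, 11, 142], [367.3, 173.3], [0.483, 0.41])]
pale [([208, 182, 6, 11, 57], [210.4, 187.4], [0.584, 0.255]), ([146, 184, 59, 16, 523], [177.0, 191.5], [0.571, 0.366]), ([148, 204, 68, 32, 789], [172.4, 214.4], [0.493, 0.378]), ([179, 219, 39, 22, 412], [197.1, 229.1], [0.444, 0.294])]
pale [([316, 161, 73, 54, 1622], [347.4, 188.8], [0.502, 0.301]), ([349, 185, 50, 30, 439], [375.9, 200.9], [0.598, 0.34]), ([396, 196, 9, 13, 38], [399.4, 202.2], [0.647, 0.399])]
t 46.7 grasp now [ 0.4693 -0.3773  0.174 ] rot [179.6221  -0.6947  -9.2913] w 0.08633307357555792 F [ 1.0625 -0.1184  0.7074]
shift(tool now) [-0.0361 -0.1206 -0.1273] | then rotvec [ 0.0076 -0.0116 -0.1622] q6 [ 53.2946 -67.3477]
```

The shaker landed about 7 mm too far in +y, so I'm correcting that.

Request:
send_rows:
  xyz:
    - [0, 0, 0.04]
    - [0, 0, 0.04]
    - [0, 0, 0.03]
    - [0, 0, 0.015]
    - [0, 0, 0.006]
    - [0, 0, 0]
    - [0, 0, 0]
    - [0, 0, 0]
    - [0, 0, 0]
    - [0, 0, 0]
    - [0, 0, 0]
    - [0, 0, -0.008]
    - [0, 0.004, 0]
    - [0, 0.0035, 0]
    - [0, 0, 0.004]
    - [0, 0, 0.0035]
    - [0, 0, 0]
    - [0, 0, 0]
    - [0, 0, 0]
    - [0, 0, 0]
  rotation:
    - [0, 0, 0]
    - [0, 0, 0]
    - [0, 0, 0]
    - [0, 0, 0]
    - [0, 0, 0]
    - [0, 0, 0]
    - [0, 0, 0]
    - [0, 0, 0]
    - [0, 0, 0]
    - [0, 0, 0]
    - [0, 0, 0]
    - [0, 0, 0]
    - [0, 0, 0]
    - [0, 0, 0]
    - [0, 0, 0]
    - [0, 0, 0]
    - [0, 0, 0]
    - [0, 0, 0]
    - [0, 0, 0]
    - [0, 0, 0]
  jaw: [1, 1, 1, 1, 1, 1, 0, 0, 0, 0, 0, 0, 0, 0, 0, 0, 0, 1, 1, 1]
  newtons: 25

```text
time_s: 48.7
tool_pos: [0.4646, -0.3822, 0.1998]
tool_rot: [180.0, -0.1, -9.3]
force: [2.0, -0.7, 0.5]
grip_width: 0.0683
grasp_force: 0.0
```

Request:
send_rows:
  xyz:
    - [0, 0, 0]
    - [0, 0, -0.02]
    - [0, 0, -0.04]
    - [0, 0, -0.05]
    - [0, 0, -0.05]
    - [0, 0, -0.05]
    - [0, 0, -0.04]
  rotation:
    - [0, 0, 0]
    - [0, 0, 0]
    - [0, 0, 0]
    - [0, 0, 0]
    - [0, 0, 0]
    - [0, 0, 0]
    - [0, 0, 0]
  jaw: [1, 1, 1, 1, 1, 1, 1]

```text
time_s: 49.4
tool_pos: [0.4642, -0.382, 0.4537]
tool_rot: [179.9, -0.3, -9.3]
force: [0.5, -0.2, -0.9]
grip_width: 0.0869
grasp_force: 0.0
```

```bash
python3 - <<'E'
from h import *
T=cam('top','q'); S=cam('scene','qs')
A=cv2.resize(T['image'][180:262,140:224],(480,470),interpolation=2)
B=cv2.resize(T['image'][195:255,380:425],(310,413),interpolation=2); B=cv2.copyMakeBorder(B,0,57,0,0,cv2.BORDER_CONSTANT)
cv2.imwrite('pics/r.png',np.hstack([A,B]))
im=T['image'].astype(int); hsv=cv2.cvtColor(T['image'],cv2.COLOR_BGR2HSV)
print(hsv[218,163],hsv[231,197],hsv[240,170],hsv[240,210]); 
E
python3 g.py .4372 .2942 .17 0
```

```text
[ 24 135 246] [ 28  30 246] [ 14 131 222] [ 13 131 146]
t 49.5 grasp now [ 0.4672 -0.3839  0.2941] rot [179.6076  -0.7139  -9.2838] w 0.08721256585784845 F [ 0.7709 -0.1615  0.2515]
shift(tool now) [-0.1384 -0.6641  0.1178] | then rotvec [ 0.0078 -0.0119 -0.1621] q6 [ 53.9972 -65.6057]
```

View pics/r.png

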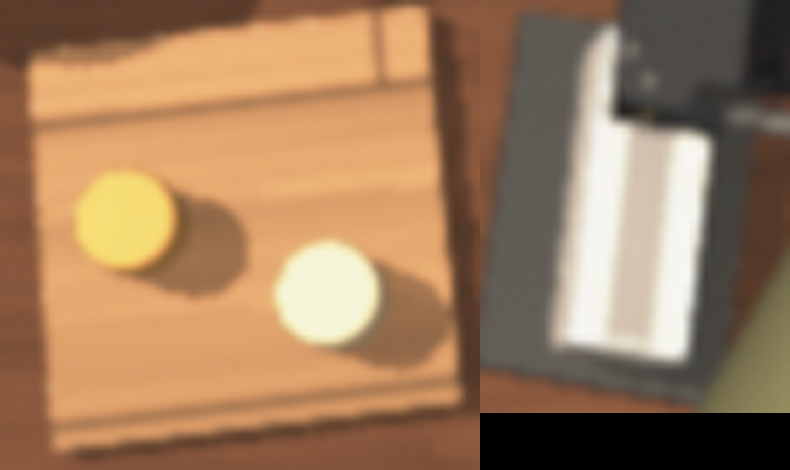

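Crop r: yellow cheese at (127,220), pale one at (328,293). Neither has moved, and the shaker is centred on the slate. Now to the pale cheese.

Request:
send_rows:
  xyz:
    - [-0.004, -0.018, 0]
    - [-0.0078, -0.0366, 0.003]
    - [-0.0078, -0.0366, 0.003]
    - [-0.0078, -0.0366, 0.003]
    - [-0.0078, -0.0366, 0.003]
    - [-0.0078, -0.0366, 0.003]
    - [-0.0078, -0.0366, 0.003]
    - [-0.0078, -0.0366, 0.003]
    - [-0.0078, -0.0366, 0.003]
    - [-0.0078, -0.0366, 0.003]
    - [-0.0078, -0.0366, 0.003]
    - [-0.0078, -0.0366, 0.003]
    - [-0.0078, -0.0366, 0.003]
    - [-0.0078, -0.0366, 0.003]
    - [-0.0078, -0.0366, 0.003]
    - [-0.0078, -0.0366, 0.003]
    - [-0.0078, -0.0366, 0.003]
    - [-0.0078, -0.0366, 0.003]
    - [-0.0042, -0.024, 0.003]
    - [0, 0, 0]
  rotation:
    - [0.004, -0.006, 0]
    - [0.004, -0.006, 0]
    - [0, 0, 0]
    - [0, 0, 0]
    - [0, 0, 0]
    - [0, 0, 0]
    - [0, 0, 0]
    - [0, 0, 0]
    - [0, 0, 0]
    - [0, 0, 0]
    - [0, 0, 0]
    - [0, 0, 0]
    - [0, 0, 0]
    - [0, 0, 0]
    - [0, 0, 0]
    - [0, 0, 0]
    - [0, 0, 0]
    - [0, 0, 0]
    - [0, 0, 0]
    - [0, 0, 0]
  jaw: [1, 1, 1, 1, 1, 1, 1, 1, 1, 1, 1, 1, 1, 1, 1, 1, 1, 1, 1, 1]

```text
time_s: 51.5
tool_pos: [0.4289, 0.3001, 0.4001]
tool_rot: [-179.6, 0.9, -8.8]
force: [0.1, 0.3, -1.3]
grip_width: 0.0871
grasp_force: 0.0
```

```bash
python3 g.py .4372 .2942 .15 15; python3 - <<'E'
from h import *
S=cam('scene','s1'); print(proj(S,[[.4372,.2942,.052],[.481,.4085,.052]]))
m=cv2.inRange(cv2.cvtColor(S['image'],cv2.COLOR_BGR2HSV),(20,10,180),(35,255,255)); m[:,:300]=0;m[:150]=0;m[215:]=0;m[:,410:]=0
n,l,st,ce=cv2.connectedComponentsWithStats(m)
print([(st[i].tolist(),ce[i].round(1).tolist()) for i in range(1,n) if st[i,4]>25])
E
```

```text
t 51.5 grasp now [0.4266 0.3017 0.2366] rot [-179.5527    0.8782   -8.833 ] w 0.08706570782027336 F [ 0.1335  0.2909 -1.2971]
shift(tool now) [0.0104 0.0052 0.0864] | then rotvec [-0.0109  0.0135 -0.416 ] q6 [  18.4893 -142.3356]
[[333.45996954 178.81673915]
 [366.63320196 173.21722272]]
[([359, 167, 17, 12, 155], [367.0, 172.9]), ([325, 173, 18, 13, 190], [333.6, 179.4]), ([356, 192, 32, 23, 130], [371.7, 203.6]), ([397, 198, 13, 10, 97], [403.6, 202.0])]
```

Request:
send_rows:
  xyz:
    - [0.003, 0.0015, 0.02]
    - [0.003, 0.001, 0.02]
    - [0.003, 0.001, 0.02]
    - [0, 0, 0.02]
    - [0, 0, 0]
    - [0, 0, 0]
  rotation:
    - [-0.004, 0.005, -0.105]
    - [-0.004, 0.005, -0.105]
    - [-0.003, 0.004, -0.105]
    - [0, 0, -0.1]
    - [0, 0, 0]
    - [0, 0, 0]
  jaw: [1, 1, 1, 1, 1, 1]

```text
time_s: 52.15
tool_pos: [0.4404, 0.2917, 0.3218]
tool_rot: [179.7, -0.2, 14.3]
force: [-0.0, 0.3, 0.4]
grip_width: 0.0869
grasp_force: 0.0
```

```bash
python3 g.py .4372 .2942 .040 15
```

```text
t 52.15 grasp now [0.441  0.2911 0.1583] rot [179.75    -0.163   14.2979] w 0.08685328306174388 F [-0.0439  0.2644  0.4138]
shift(tool now) [-0.0028 -0.0037  0.1183] | then rotvec [ 0.0044 -0.0028 -0.0123] q6 [  18.297  -123.7806]
```

Request:
send_rows:
  xyz:
    - [-0.0028, -0.0037, 0.03]
    - [0, 0, 0.03]
    - [0, 0, 0.03]
    - [0, 0, 0.018]
    - [0, 0, 0.01]
    - [0, 0, 0]
    - [0, 0, 0]
    - [0, 0, 0]
    - [0, 0, 0]
    - [0, 0, 0]
    - [0, 0, 0]
    - [0, 0, -0.02]
    - [0, 0, -0.03]
    - [0, 0, -0.04]
    - [0, 0, -0.05]
    - [0, 0, -0.04]
    - [0, 0, 0]
  rotation:
    - [0.002, -0.001, 0]
    - [0.002, -0.001, 0]
    - [0, 0, 0]
    - [0, 0, 0]
    - [0, 0, 0]
    - [0, 0, 0]
    - [0, 0, 0]
    - [0, 0, 0]
    - [0, 0, 0]
    - [0, 0, 0]
    - [0, 0, 0]
    - [0, 0, 0]
    - [0, 0, 0]
    - [0, 0, 0]
    - [0, 0, 0]
    - [0, 0, 0]
    - [0, 0, 0]
  jaw: [1, 1, 1, 1, 1, 1, 0, 0, 0, 0, 0, 0, 0, 0, 0, 0, 0]
  newtons: 12

```text
time_s: 53.85
tool_pos: [0.4379, 0.2972, 0.3896]
tool_rot: [-179.9, -0.7, 14.5]
force: [-0.5, 0.6, -1.6]
grip_width: 0.0596
grasp_force: 12.0
```

```bash
python3 g.py .6365 .055 .2 0
```

```text
t 53.85 grasp now [0.4397 0.298  0.2262] rot [-179.8865   -0.697    14.4841] w 0.05955761684528534 F [-0.4598  0.574  -1.6172]
shift(tool now) [0.1314 0.2842 0.0272] | then rotvec [-0.0035 -0.0118  0.2528] q6 [  21.4076 -120.7122]
```

Request:
send_rows:
  xyz:
    - [0.006, 0.014, 0]
    - [0.0125, 0.027, 0]
    - [0.0125, 0.027, 0]
    - [0.0125, 0.027, 0]
    - [0.0125, 0.027, 0]
    - [0.0125, 0.027, 0]
    - [0.0125, 0.027, 0]
    - [0.0125, 0.027, 0]
    - [0.0125, 0.027, 0]
    - [0.0125, 0.027, 0]
    - [0.0125, 0.027, 0]
    - [0, 0, 0]
    - [0, 0, 0]
    - [0, 0, 0]
  rotation:
    - [0, 0, 0]
    - [0, 0, 0]
    - [0, 0, 0]
    - [0, 0, 0]
    - [0, 0, 0]
    - [0, 0, 0]
    - [0, 0, 0]
    - [0, 0, 0]
    - [0, 0, 0]
    - [0, 0, 0]
    - [0, 0, 0]
    - [0, 0, 0.126]
    - [0, 0, 0.127]
    - [0, 0, 0]
  jaw: [0, 0, 0, 0, 0, 0, 0, 0, 0, 0, 0, 0, 0, 0]

```text
time_s: 55.25
tool_pos: [0.6347, 0.0514, 0.3813]
tool_rot: [-180.0, 0.1, -0.1]
force: [0.5, -0.6, -0.3]
grip_width: 0.0595
grasp_force: 12.0
```

```bash
python3 g.py .6365 .055 .093 0
```

```text
t 55.25 grasp now [0.6344 0.0514 0.2178] rot [-179.9831    0.1302   -0.0983] w 0.059519850959901574 F [ 0.4808 -0.5803 -0.2815]
shift(tool now) [ 0.002  -0.0036  0.1248] | then rotvec [-0.0003  0.0023 -0.0017] q6 [  30.9634 -110.6024]
```

Request:
send_rows:
  xyz:
    - [0.002, -0.003, 0.03]
    - [0, 0, 0.035]
    - [0, 0, 0.03]
    - [0, 0, 0.015]
    - [0, 0, 0.009]
    - [0, 0, 0.004]
    - [0, 0, 0]
  rotation:
    - [0, 0, 0]
    - [0, 0, 0]
    - [0, 0, 0]
    - [0, 0, 0]
    - [0, 0, 0]
    - [0, 0, 0]
    - [0, 0, 0]
  jaw: [0, 0, 0, 0, 0, 0, 0]

```text
time_s: 55.95
tool_pos: [0.6374, 0.0563, 0.2618]
tool_rot: [-179.9, -0.2, 0.0]
force: [-0.4, -0.1, -0.9]
grip_width: 0.0596
grasp_force: 12.0
```

Request:
send_rows:
  xyz:
    - [0, 0, 0.002]
    - [0, 0, 0.001]
    - [0, 0, 0]
  rotation:
    - [0, 0, 0]
    - [0, 0, 0]
    - [0, 0, 0]
  jaw: [0, 0, 0]

```text
time_s: 56.25
tool_pos: [0.6373, 0.0563, 0.2589]
tool_rot: [-179.9, -0.2, -0.0]
force: [-0.2, 0.2, -0.4]
grip_width: 0.0595
grasp_force: 12.0
```

Request:
send_rows:
  xyz:
    - [0, 0, 0.0015]
    - [0, 0, 0.001]
    - [0, 0, 0]
    - [0, 0, 0]
    - [0, 0, 0]
    - [0, 0, 0]
    - [0, 0, -0.02]
    - [0, 0, -0.04]
    - [0, 0, -0.05]
    - [0, 0, -0.02]
    - [0, 0, 0]
  rotation:
    - [0, 0, 0]
    - [0, 0, 0]
    - [0, 0, 0]
    - [0, 0, 0]
    - [0, 0, 0]
    - [0, 0, 0]
    - [0, 0, 0]
    - [0, 0, 0]
    - [0, 0, 0]
    - [0, 0, 0]
    - [0, 0, 0]
  jaw: [0, 0, 0, 0.85, 0.85, 0.85, 0.85, 0.85, 0.85, 0.85, 0.85]

```text
time_s: 57.35
tool_pos: [0.6377, 0.0569, 0.39]
tool_rot: [-179.9, -0.5, -0.0]
force: [0.5, 0.8, -0.4]
grip_width: 0.0738
grasp_force: 0.0
```

```bash
python3 g.py .481 .4085 .2 15; python3 - <<'E'
from h import *
T=cam('top','t2');S=cam('scene','s2')
for c,(x0,y0,x1,y1) in((S,(300,150,410,215)),(T,(140,180,235,265))):
    m=cv2.inRange(cv2.cvtColor(c['image'],cv2.COLOR_BGR2HSV),(20,90,180),(35,255,255)); k=m*0;k[y0:y1,x0:x1]=m[y0:y1,x0:x1]
    n,l,st,ce=cv2.connectedComponentsWithStats(k)
    print([(st[i].tolist(),ce[i].round(1).tolist(),onz(c,ce[i],.05).round(4)) for i in range(1,n) if st[i,4]>25])
E
```

```text
t 57.35 grasp now [0.6392 0.0572 0.2265] rot [-179.9027   -0.5308   -0.0085] w 0.07377499122751505 F [ 0.4675  0.8043 -0.4153]
shift(tool now) [-0.157  -0.3515  0.0256] | then rotvec [-0.0005 -0.0094 -0.2619] q6 [  30.5487 -110.9374]
[([359, 167, 17, 12, 153], [367.2, 172.9], array([0.4794, 0.4131, 0.05  ])), ([362, 190, 27, 19, 112], [377.0, 199.9], array([0.5957, 0.3474, 0.05  ]))]
[([153, 210, 17, 16, 213], [161.0, 217.6], array([0.4825, 0.416 , 0.05  ]))]
```

Request:
send_rows:
  xyz:
    - [-0.008, -0.018, 0]
    - [-0.0157, -0.0353, 0]
    - [-0.0157, -0.0353, 0]
    - [-0.0157, -0.0353, 0]
    - [-0.0157, -0.0353, 0]
    - [-0.0157, -0.0353, 0]
    - [-0.0157, -0.0353, 0]
    - [-0.0157, -0.0353, 0]
    - [-0.0157, -0.0353, 0]
    - [-0.0157, -0.0353, 0]
    - [-0.0078, -0.0178, 0]
    - [0, 0, 0.03]
    - [0, 0, 0.03]
    - [0, 0, 0]
    - [0, 0, 0]
  rotation:
    - [0, 0, 0]
    - [0, 0, 0]
    - [0, 0, 0]
    - [0, 0, 0]
    - [0, 0, 0]
    - [0, 0, 0]
    - [0, 0, 0]
    - [0, 0, 0]
    - [0, 0, 0]
    - [0, 0, 0]
    - [0, 0, 0]
    - [0, 0, -0.13]
    - [0, 0, -0.13]
    - [0, 0, 0]
    - [0, 0, 0]
  jaw: [1, 1, 1, 1, 1, 1, 1, 1, 1, 1, 1, 1, 1, 1, 1]

```text
time_s: 58.95
tool_pos: [0.4789, 0.41, 0.325]
tool_rot: [-180.0, 0.0, 14.8]
force: [0.3, -0.5, 0.5]
grip_width: 0.0871
grasp_force: 0.0
```

```bash
python3 g.py .481 .4105 .040 15
```

```text
t 58.95 grasp now [0.4788 0.41   0.1615] rot [-179.9716    0.0268   14.7762] w 0.08708304652854008 F [ 0.272  -0.4994  0.5348]
shift(tool now) [0.0022 0.0001 0.1215] | then rotvec [-0.0005  0.0005 -0.0039] q6 [  -0.0411 -136.1235]
```

Request:
send_rows:
  xyz:
    - [0.002, 0, 0.03]
    - [0, 0, 0.03]
    - [0, 0, 0.03]
    - [0, 0, 0.02]
    - [0, 0, 0.011]
    - [0, 0, 0]
    - [0, 0, 0]
    - [0, 0, 0]
    - [0, 0, 0]
    - [0, 0, 0]
    - [0, 0, 0]
    - [0, 0, -0.02]
    - [0, 0, -0.03]
    - [0, 0, -0.04]
    - [0, 0, -0.05]
    - [0, 0, -0.04]
    - [0, 0, 0]
  rotation:
    - [0, 0, 0]
    - [0, 0, 0]
    - [0, 0, 0]
    - [0, 0, 0]
    - [0, 0, 0]
    - [0, 0, 0]
    - [0, 0, 0]
    - [0, 0, 0]
    - [0, 0, 0]
    - [0, 0, 0]
    - [0, 0, 0]
    - [0, 0, 0]
    - [0, 0, 0]
    - [0, 0, 0]
    - [0, 0, 0]
    - [0, 0, 0]
    - [0, 0, 0]
  jaw: [1, 1, 1, 1, 1, 1, 0, 0, 0, 0, 0, 0, 0, 0, 0, 0, 0]
  newtons: 12

```text
time_s: 60.65
tool_pos: [0.4817, 0.412, 0.3929]
tool_rot: [-179.7, -0.7, 14.9]
force: [-0.4, 0.9, -0.6]
grip_width: 0.0591
grasp_force: 12.0
```

```bash
python3 g.py .6365 -.075 .21 0
```

```text
t 60.65 grasp now [0.4835 0.4134 0.2294] rot [-179.6976   -0.7258   14.9034] w 0.05910843285336807 F [-0.4425  0.8788 -0.6041]
shift(tool now) [0.024  0.5105 0.017 ] | then rotvec [-0.0069 -0.0119  0.2601] q6 [   0.7275 -134.2615]
```

Request:
send_rows:
  xyz:
    - [0.001, 0.018, 0]
    - [0.0017, 0.0365, 0]
    - [0.0017, 0.0365, 0]
    - [0.0017, 0.0365, 0]
    - [0.0017, 0.0365, 0]
    - [0.0017, 0.0365, 0]
    - [0.0017, 0.0365, 0]
    - [0.0017, 0.0365, 0]
    - [0.0017, 0.0365, 0]
    - [0.0017, 0.0365, 0]
    - [0.0017, 0.0365, 0]
    - [0.0017, 0.0365, 0]
    - [0.0017, 0.0365, 0]
    - [0.0017, 0.0365, 0]
    - [0.001, 0.018, 0]
    - [0, 0, 0]
    - [0, 0, 0]
    - [0, 0, 0]
    - [0, 0, 0]
  rotation:
    - [0, 0, 0]
    - [0, 0, 0]
    - [0, 0, 0]
    - [0, 0, 0]
    - [0, 0, 0]
    - [0, 0, 0]
    - [0, 0, 0]
    - [0, 0, 0]
    - [0, 0, 0]
    - [0, 0, 0]
    - [0, 0, 0]
    - [0, 0, 0]
    - [0, 0, 0]
    - [0, 0, 0]
    - [0, 0, 0]
    - [0, 0, 0.13]
    - [0, 0, 0.13]
    - [0, 0, 0]
    - [0, 0, 0]
  jaw: [0, 0, 0, 0, 0, 0, 0, 0, 0, 0, 0, 0, 0, 0, 0, 0, 0, 0, 0]

```text
time_s: 62.55
tool_pos: [0.636, -0.0759, 0.3848]
tool_rot: [-179.9, -0.1, 0.3]
force: [-0.7, 0.4, -1.4]
grip_width: 0.06
grasp_force: 12.0
```

```bash
python3 g.py .6365 -.075 .092 0
```

```text
t 62.55 grasp now [ 0.6363 -0.0757  0.2213] rot [-179.9247   -0.106     0.2513] w 0.05996715925693026 F [-0.6788  0.3581 -1.4118]
shift(tool now) [ 0.0003 -0.0007  0.1293] | then rotvec [-0.0013 -0.0018  0.0044] q6 [ 42.0227 -98.7522]
```

Request:
send_rows:
  xyz:
    - [0, 0, 0.03]
    - [0, 0, 0.035]
    - [0, 0, 0.03]
    - [0, 0, 0.015]
    - [0, 0, 0.01]
    - [0, 0, 0.005]
    - [0, 0, 0.002]
    - [0, 0, 0]
  rotation:
    - [0, 0, 0]
    - [0, 0, 0]
    - [0, 0, 0]
    - [0, 0, 0]
    - [0, 0, 0]
    - [0, 0, 0]
    - [0, 0, 0]
    - [0, 0, 0]
  jaw: [0, 0, 0, 0, 0, 0, 0, 0]

```text
time_s: 63.35
tool_pos: [0.6369, -0.0768, 0.2586]
tool_rot: [-179.9, -0.2, 0.0]
force: [-0.5, 0.2, -0.6]
grip_width: 0.0596
grasp_force: 12.0
```

Request:
send_rows:
  xyz:
    - [0, 0, 0.0015]
    - [0, 0, 0.001]
    - [0, 0, 0]
    - [0, 0, 0]
    - [0, 0, 0]
    - [0, 0, 0]
    - [0, 0, -0.02]
    - [0, 0, -0.04]
    - [0, 0, -0.05]
    - [0, 0, -0.05]
    - [0, 0, -0.05]
    - [0, 0, 0]
  rotation:
    - [0, 0, 0]
    - [0, 0, 0]
    - [0, 0, 0]
    - [0, 0, 0]
    - [0, 0, 0]
    - [0, 0, 0]
    - [0, 0, 0]
    - [0, 0, 0]
    - [0, 0, 0]
    - [0, 0, 0]
    - [0, 0, 0]
    - [0, 0, 0]
  jaw: [0, 0, 0, 0.85, 0.85, 0.85, 0.85, 0.85, 0.85, 0.85, 0.85, 0]

```text
time_s: 64.55
tool_pos: [0.6371, -0.0759, 0.4734]
tool_rot: [180.0, -0.9, -0.0]
force: [0.8, 1.2, 0.7]
grip_width: 0.0712
grasp_force: 0.0
```

Request:
send_rows:
  xyz:
    - [-0.03, 0.03, 0]
    - [-0.03, 0.04, 0]
    - [-0.03, 0.04, 0]
    - [-0.03, 0.04, 0]
    - [-0.02, 0.04, 0]
    - [0, 0.04, 0]
    - [0, 0, 0]
  rotation:
    - [0, 0, 0]
    - [0, 0, 0]
    - [0, 0, 0]
    - [0, 0, 0]
    - [0, 0, 0]
    - [0, 0, 0]
    - [0, 0, 0]
  jaw: [0, 0, 0, 0, 0, 0, 0]

```text
time_s: 65.25
tool_pos: [0.4931, -0.3147, 0.4631]
tool_rot: [180.0, -0.0, -0.7]
force: [0.4, -0.3, 0.1]
grip_width: 0.0179
grasp_force: 0.0
```

```bash
python3 g.py .72 -.01 .27 0; python3 - <<'E'
from h import *
T=cam('top','t3');S=cam('scene','s3')
a=cv2.resize(T['image'][115:205,225:355],(578,400),interpolation=2)
b=cv2.resize(S['image'][180:310,215:375],(492,400),interpolation=2)
cv2.imwrite('pics/u.png',np.vstack([a[:, :578],])); cv2.imwrite('pics/v.png',np.hstack([cv2.resize(a,(430,298)),cv2.resize(b,(367,298))]))
E
```

```text
t 65.25 grasp now [ 0.4931 -0.3149  0.2996] rot [179.9504  -0.0193  -0.6629] w 0.017893961320080042 F [ 0.3725 -0.2995  0.1141]
shift(tool now) [ 0.2234 -0.3074  0.0294] | then rotvec [ 0.0009 -0.0003 -0.0116] q6 [ 68.9296 -68.218 ]
```

View pics/v.png

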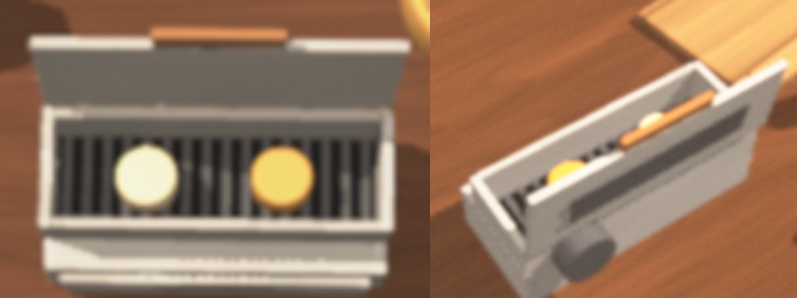

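Crop v: both cheeses lie flat on the grate, at (146,177) and (282,178). Now the cover. I'll approach over its top, to behind it.

Request:
send_rows:
  xyz:
    - [0.0, 0, -0.025]
    - [0.0206, -0.0237, 0]
    - [0.0206, -0.0237, 0]
    - [0.0206, -0.0237, 0]
    - [0.0206, -0.0237, 0]
    - [0.0206, -0.0237, 0]
    - [0.0206, -0.0237, 0]
    - [0.0206, -0.0237, 0]
    - [0.0206, -0.0237, 0]
    - [0.0206, -0.0237, 0]
    - [0.0206, -0.0237, 0]
    - [0.0206, -0.0237, 0]
    - [0.0206, -0.0237, 0]
    - [0.0206, -0.0237, 0]
    - [0, 0, 0]
    - [0, 0, 0]
  rotation:
    - [0, 0, 0]
    - [0, 0, 0]
    - [0, 0, 0]
    - [0, 0, 0]
    - [0, 0, 0]
    - [0, 0, 0]
    - [0, 0, 0]
    - [0, 0, 0]
    - [0, 0, 0]
    - [0, 0, 0]
    - [0, 0, 0]
    - [0, 0, 0]
    - [0, 0, 0]
    - [0, 0, 0]
    - [0, 0, 0]
    - [0, 0, 0]
  jaw: [0, 0, 0, 0, 0, 0, 0, 0, 0, 0, 0, 0, 0, 0, 0, 0]

```text
time_s: 66.95
tool_pos: [0.7637, 0.004, 0.49]
tool_rot: [-179.9, -0.1, 0.3]
force: [-0.8, 0.3, 0.5]
grip_width: 0.0008
grasp_force: 0.0
```

```bash
python3 g.py .765 -.011 .2455 0
```

```text
t 66.95 grasp now [0.7639 0.0044 0.3265] rot [-179.862    -0.0653    0.2513] w 0.0007761718574862653 F [-0.7745  0.2814  0.458 ]
shift(tool now) [0.0012 0.0152 0.0809] | then rotvec [-0.0024 -0.0011  0.0044] q6 [  20.8353 -104.8001]
```

Request:
send_rows:
  xyz:
    - [0.003, 0.015, 0.02]
    - [0, 0, 0.03]
    - [0, 0, 0.031]
    - [0, 0, 0]
    - [-0.008, 0, 0]
    - [-0.01, 0, 0]
    - [-0.01, 0, 0]
    - [-0.01, 0, 0]
    - [-0.012, 0, 0]
    - [0, 0, 0]
  rotation:
    - [0, 0, 0]
    - [0, 0, 0]
    - [0, 0, 0]
    - [0, 0, 0]
    - [0, 0, 0]
    - [0, 0, 0]
    - [0, 0, 0]
    - [0, 0, 0]
    - [0, 0, 0]
    - [0, 0, 0]
  jaw: [0, 0, 0, 0, 0, 0, 0, 0, 0, 0]

```text
time_s: 67.95
tool_pos: [0.716, -0.0135, 0.4135]
tool_rot: [-180.0, -0.4, -0.0]
force: [0.7, -0.2, -0.4]
grip_width: 0.0005
grasp_force: 0.0
```

Request:
send_rows:
  xyz:
    - [-0.013, 0, 0.002]
    - [-0.013, 0, 0.003]
    - [-0.013, 0, 0.004]
    - [-0.013, 0, 0.004]
    - [-0.012, 0, 0.007]
    - [-0.011, 0, 0.0075]
    - [-0.01, 0, 0.01]
    - [-0.009, 0, 0.01]
    - [-0.007, 0, 0.012]
    - [-0.006, 0, 0.012]
    - [0, 0, 0]
  rotation:
    - [0, 0, 0]
    - [0, 0, 0]
    - [0, 0, 0]
    - [0, 0, 0]
    - [0, 0, 0]
    - [0, 0, 0]
    - [0, 0, 0]
    - [0, 0, 0]
    - [0, 0, 0]
    - [0, 0, 0]
    - [0, 0, 0]
  jaw: [0, 0, 0, 0, 0, 0, 0, 0, 0, 0, 0]

```text
time_s: 69.05
tool_pos: [0.6093, -0.0139, 0.337]
tool_rot: [-180.0, -0.0, 0.0]
force: [0.2, 0.4, 0.2]
grip_width: 0.0003
grasp_force: 0.0
```

```bash
python3 - <<'E'
from h import *
S=cam('scene','s4'); im=S['image']
m=cv2.inRange(cv2.cvtColor(im,cv2.COLOR_BGR2HSV),(5,140,150),(16,255,255)); m[:,:230]=0;m[:,350:]=0;m[:190]=0;m[300:]=0
n,l,st,ce=cv2.connectedComponentsWithStats(m); print([(st[i].tolist(),ce[i].round(1).tolist()) for i in range(1,n) if st[i,4]>15])
import math
for th in (1.7,1.2,.8,.4,.25,.1,0):
    d=np.array([-math.cos(th),0,math.sin(th)]); print(th,proj(S,[np.array([.6975,-.012,.1225])+.13*d])[0].round(1))
E
```

```text
[([230, 190, 50, 61, 1686], [246.6, 213.3]), ([289, 262, 61, 38, 1252], [328.1, 286.5])]
1.7 [318.  230.8]
1.2 [301.9 216.7]
0.8 [291.4 213.7]
0.4 [284.8 217.9]
0.25 [283.4 221. ]
0.1 [282.6 224.8]
0 [282.5 227.6]
```

Request:
send_rows:
  xyz:
    - [-0.003, 0, 0.006]
    - [-0.003, 0, 0.006]
    - [0, 0, 0.005]
    - [0, 0, 0.003]
    - [0, 0, 0.002]
    - [0, 0, 0]
  rotation:
    - [0, 0, 0]
    - [0, 0, 0]
    - [0, 0, 0]
    - [0, 0, 0]
    - [0, 0, 0]
    - [0, 0, 0]
  jaw: [0, 0, 0, 0, 0, 0]

```text
time_s: 69.7
tool_pos: [0.6044, -0.0137, 0.3171]
tool_rot: [-180.0, -0.2, -0.0]
force: [-1.1, -1.1, 3.4]
grip_width: 0.0007
grasp_force: 2.2
```

Request:
send_rows:
  xyz:
    - [0, 0, 0.002]
    - [0, 0, 0.002]
    - [0, 0, 0]
  rotation:
    - [0, 0, 0]
    - [0, 0, 0]
    - [0, 0, 0]
  jaw: [0, 0, 0]

```text
time_s: 70.0
tool_pos: [0.6043, -0.0135, 0.3149]
tool_rot: [180.0, -0.2, -0.0]
force: [-7.0, -1.2, 18.2]
grip_width: 0.0005
grasp_force: 9.4
```

Request:
send_rows:
  xyz:
    - [0, 0, 0.001]
    - [0, 0, 0]
    - [0, 0, -0.005]
    - [0, 0, -0.03]
    - [0, 0, -0.05]
    - [0, 0, -0.04]
    - [-0.04, 0.04, 0]
    - [-0.04, 0.045, 0]
    - [-0.04, 0.045, 0]
    - [-0.02, 0.045, 0]
    - [0, 0.045, 0]
    - [0, 0.045, 0]
    - [0, 0, 0]
  rotation:
    - [0, 0, 0]
    - [0, 0, 0]
    - [0, 0, 0]
    - [0, 0, 0]
    - [0, 0, 0]
    - [0, 0, 0]
    - [0, 0, 0]
    - [0, 0, 0]
    - [0, 0, 0]
    - [0, 0, 0]
    - [0, 0, 0]
    - [0, 0, 0]
    - [0, 0, 0]
  jaw: [0, 0, 0, 0, 0, 0, 0, 0, 0, 0, 0, 0, 0]

```text
time_s: 71.3
tool_pos: [0.4797, -0.2671, 0.4339]
tool_rot: [180.0, -0.0, -0.7]
force: [-0.9, -0.2, -0.2]
grip_width: 0.0005
grasp_force: 0.0
```

```bash
python3 - <<'E'
from h import *
T=cam('top','t5');S=cam('scene','s5'); P={}
for n,c,(x0,y0,x1,y1) in(('top',T,(250,150,330,200)),('scene',S,(230,190,350,270))):
    im=c['image']; m=cv2.inRange(cv2.cvtColor(im,cv2.COLOR_BGR2HSV),(5,110,195),(18,255,255)); k=m*0;k[y0:y1,x0:x1]=m[y0:y1,x0:x1]
    q,l,st,ce=cv2.connectedComponentsWithStats(k); print(n,[(st[i].tolist(),ce[i].round(1).tolist()) for i in range(1,q) if st[i,4]>15])
    X=np.array([[.568,-.072,.1325],[.568,.048,.1325],[.568,-.012,.1325],[.5775,-.182,.1325],[.5775,.158,.1325],[.6975,-.182,.1325]])
    print(proj(c,X).round(1).tolist()); print('2.3deg open',proj(c,[[.568,-.012,.138]]).round(1))
im=T['image'].astype(int)
for x in(245,335): print(x,[int(v) for v in im[180:208,x].mean(1)])
for x in(245,260,290,320): print(x,[int(v) for v in im[180:208,x].mean(1)])
E
```

```text
top [([272, 183, 36, 5, 149], [289.0, 185.4])]
[[309.4, 186.0], [271.3, 186.1], [290.3, 186.1], [344.4, 183.0], [236.5, 183.3], [343.4, 146.5]]
2.3deg open [[290.4 185.6]]
scene [([312, 190, 38, 29, 520], [336.4, 198.6]), ([264, 215, 38, 22, 206], [281.5, 225.4])]
[[264.8, 234.8], [299.7, 216.4], [282.6, 225.4], [232.0, 255.4], [331.4, 202.7], [256.4, 287.5]]
2.3deg open [[282.6 224.1]]
245 [224, 216, 175, 114, 89, 88, 100, 131, 162, 199, 218, 222, 223, 223, 219, 201, 161, 158, 195, 186, 137, 98, 90, 92, 94, 95, 95, 92]
335 [223, 224, 218, 179, 118, 90, 88, 99, 128, 147, 153, 152, 152, 153, 167, 200, 210, 177, 158, 193, 201, 160, 104, 77, 67, 62, 62, 62]
245 [224, 216, 175, 114, 89, 88, 100, 131, 162, 199, 218, 222, 223, 223, 219, 201, 161, 158, 195, 186, 137, 98, 90, 92, 94, 95, 95, 92]
260 [228, 222, 183, 118, 90, 88, 97, 122, 143, 151, 151, 152, 153, 166, 199, 212, 183, 166, 201, 210, 169, 112, 85, 74, 64, 61, 61, 65]
290 [227, 223, 199, 167, 154, 150, 150, 149, 136, 136, 147, 151, 153, 155, 160, 161, 147, 139, 169, 199, 172, 107, 79, 75, 65, 61, 61, 63]
320 [226, 227, 221, 179, 113, 87, 88, 100, 128, 147, 151, 151, 151, 152, 152, 150, 140, 123, 134, 148, 136, 110, 91, 82, 71, 62, 59, 58]
```

Cover shut, drawer still home. Handing in.

```bash
python3 -c "
from cell import env; print(env.sign_off())"
```

```text
the job is handed in; nothing more can be done
None
```

The job is handed in, at about 71 s on the clock: all nine chunks are in the drawer, split 2, 3 and 4, though I moved three of them with the gripper because most fell into one compartment; the drawer is home, the shaker is back on the middle of its slate, both cheeses lie flat on the grate and the cover is shut.

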